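Secure the chamber lid and hold a thermometer through its two guide bushings

ROBOT

A 6-joint arm with a two-finger parallel gripper is mounted at the origin on a cart in front of the work surface, level with it; the furniture and walls round the work are solid. World frame = base frame: x ahead of the robot, y to its left, z up, the work surface at z = 0. Lengths are in mm, angles in rad, forces in N, time in s.
With the tool pointing down it reaches from about 275 to 750 mm from the base axis. Payload 10.2 kg.
Tool frame: the origin (TCP) lies at the very end of the fingers, on their centre line; the grasp point (between the pads) lies 19 mm behind it; y points along the fingers, x is the direction in which the jaws open and shut, and the axes are right-handed (so a half turn about y gives the same grasp; the last joint's range is limited). The gripper opens to 85 mm and grips with 20 to 120 N. Pads are 22 mm wide; open, the fingers measure 114 mm over their backs; the gripper's body (76 mm by 85 mm) begins 54 mm behind the grasp point. The pads swing forward as they close: fully open they stand 13 mm farther back than shut.
Start: joints at [-1.336, 0.313, 1.498, -0, 1.331, -0.223], TCP at [232.026, -470.951, 208.794] pointing down, gripper open.
Joint ranges: [-2.94, 2.94], [-0.97, 2.17], [0.19, 2.56], [-1.23, 4.37], [0.02, 3.11], [-2.88, 2.88]. Speed limits (rad/s): [2.39, 2.39, 3.01, 3.14, 3.14, 3.14].

INTERFACE

Orientations are given as a unit quaternion [w, x, y, z].
In Python, from rig import telemetry, imaging, ctrl gives the robot as it stands.
- The arm moves only by the shell command python3 -m handwheel 'ROWS' [FORCE]. ROWS is JSON, a list of rows, each an object with "delta_pos": the shift along the tool's x, y, z in cm, a list of three; "twist": the turn, a rotation vector about the tool's x, y, z in rad, a list of three; "jaw": the opening, from 0 (shut) to 1 (fully open). A call has exactly 10 rows; each row is the pose to reach, as a shift and turn from the pose commanded when the call began, along the tool's axes at that moment; what a row does not reach only later rows make up. A row lasts 1/12 s, in which the tool goes at most 41.7 mm and 7.16 degrees, less where a joint would pass 70% of its speed; a pose out of reach is approached as far as the arm can. A call with a gripper value outside its range is refused whole. The fingers move at their own pace and stop on an object; FORCE is the grip in N (left out, the last holds). Time passes only in rows, so rows that repeat a pose let the fingers close, or fill a call up. It gives the time, the measured TCP pose, the force and the opening at its end, in the units of the state.
- telemetry.sense(): the state, without advancing time (a new reading comes with each control period).
- imaging.capture(name): name is "side" or "top" or "wrist"; returns a dict with "frame" (480x640x3 uint8, red, green, blue), "z_map" (480x640 float32, mm along the optical axis (not along the pixel's ray), 0 where there is no reading), "fx", "fy", "cx", "cy" (pixels), "rvec" (rotation vector, rad) and "tvec" (3), from world to camera coordinates, as OpenCV has them. Camera axes: x right, y down, z forward; pixel columns grow to the right and rows downward; lengths in mm; the calibration is good to about 2 mm. A picture is of the moment at which its call begins.
- ctrl.finish_job(): hands the job in, once; it reports no verdict.
The state is a dict: "time_s": time; "joints": joint angles; "dq": joint speeds; "tau": joint torques, N m; "eef_pos": TCP position; "ee_rot": TCP orientation; "force": force on the tool from outside, world axes, zero at the start; "wrist_torque": the same for the moment, N m; "grip_width": opening from 0.0 (shut) to 1.0 (fully open).
Only numpy, scipy, OpenCV 4.12 (cv2) and the standard library are available. Lean on these libraries where they do the work, as an engineer would, in place of code of your own. Each camera call takes 0.05 s, during which the arm holds its last target.

TASK

Take the temperature above the culture dish in the open-fronted white chamber: first turn the red-finned turnbutton fully across the lid to secure it. Then lift the yellow thermometer out of its tube in the rack and thread it gently, bulb down, through the brass bushing in the lid and on through the brass bushing in the shelf beneath, and finish while still holding it upright there, its bulb hanging free below the lower bushing and not touching the dish. Leave the other things on the bench where they are.

Things in the scene. Friction and masses are not known exactly. Their poses are not given: they have to be found in the camera images.
- turnbutton (a joint): turnbutton on top of the chamber's right-hand post, turning about a vertical pivot; 0 = its arm points to the chamber's front (-x of chamber), lid free; it turns clockwise seen from above to a stop at 1.571 rad, where its arm points to +y of chamber, across the lid. Starts between 0 and 0.4. Light friction (0.04 N m), stays where it is left. The steel arm is 15 mm wide, 50 mm long from the pivot and ends 8 mm above the post's top
- fin (a point): on the pivot axis of the turnbutton, centre of its upright red grip fin, 12 mm thick, 34 mm long (along the arm) and 28 mm high (14 mm above and below this point); its x axis lies along the arm (the arm points to -x), its y axis across the fin's thickness; turns with the turnbutton
- chamber: white open-fronted chamber fixed to the bench, about 136 x 152 mm, 108 mm high; origin on the bench under the common vertical axis of both bushings; its open front faces its -x, its y points to the left for someone facing its front, z up. The right-hand post with the turnbutton is centred at y = -68 mm
- lid (a joint): aluminium lid of the chamber, hinged along its back edge; 0 = shut (as it starts), grows as the front edge lifts; closes by its own weight
- upper_bushing (a point): centre of the mouth (upper end) of the brass bushing in the lid; vertical round bore 11 mm in diameter, 14 mm long in all, the top 4 mm flared to 18 mm across as a lead-in; mouth 112 mm above the bench with the lid shut, 4 mm above the lid's top
- lower_bushing (a point): centre of the mouth (upper end) of the brass bushing in the chamber's shelf, straight beneath the upper one; vertical round bore 11 mm in diameter, 14 mm long in all, the top 4 mm flared to 18 mm across as a lead-in; mouth 70 mm above the bench, lower end 56 mm above the bench
- dish_top (a point): middle of the top of the round brown culture dish (92 mm across, 16 mm high) fixed on the chamber's floor under the bushings; 24 mm above the bench, so 32 mm below the lower end of the lower bushing
- rack: stainless tube rack, 121 x 253 x 46 mm, fixed to the bench; origin under its middle, long side along its y; the tube with the thermometer stands in it at x = -45 mm, y = +110 mm. The tube is clear and blue, 18 mm across, fixed in the rack, its rim 92 mm above the bench
- thermometer_center (a point): middle of the yellow thermometer, a plain round rod 6.8 mm in diameter and 162 mm long with square-cut ends, 16 to 28 g, loose, standing bulb down in the tube with 1 to 2 mm of play (so it leans slightly); z axis along it, away from the bulb. Its lowest point starts about 5 mm above the bench
- thermometer_bulb (a point): lowest point of the thermometer (bulb end), 81 mm from its middle
- stain_jar: blue jar with white cap, 50 x 51 x 104 mm, loose bystander; origin at the centre of its underside
- bench_timer: white bench timer, 47 x 75 x 84 mm, loose bystander; origin at the centre of its underside
- beaker: small beaker, 51 x 48 x 70 mm, loose bystander; origin at the centre of its underside
- gel_bottle: white squeeze bottle, 51 x 83 x 170 mm, loose bystander; origin at the centre of its underside
- tally_counter: round hand counter, 50 x 61 x 17 mm, loose bystander; origin at the centre of its underside

How it is judged (in metres and radians):
On the way, in this order (a step that is already met when the one before it is completed fails the run):
1. the turnbutton is turned across the lid (beyond 1.3 rad) (value of joint turnbutton above 1.3 rad), for 0.2 s.
2. the thermometer is lifted out of its tube (height (world z) of thermometer_bulb above 0.095 m), for 0.1 s.
3. the bulb is in the upper bushing, below its mouth, on its axis (z of thermometer_bulb in the frame of chamber between 0.07 and 0.106 m and horizontal distance between thermometer_bulb and upper_bushing below 0.008 m), for 0.05 s.
At the end, for the whole second after the job is handed in: Turnbutton across the lid (over 1.3 rad), lid shut (under 0.03 rad). Thermometer through both bushings, upright within 0.1 rad, bulb at least 4 mm below the lower bushing's lower end and 2 mm clear of the dish, at rest, still gripped by the fingers (over 1 N) (value of joint turnbutton above 1.3 rad and value of joint lid below 0.03 rad and horizontal distance between thermometer_bulb and lower_bushing below 0.006 m and horizontal distance between thermometer_center and upper_bushing below 0.006 m and angle between the z axis of thermometer_center and the z axis of chamber, either way round below 0.1 rad and z of thermometer_bulb in the frame of lower_bushing below -0.018 m and z of thermometer_bulb in the frame of dish_top above 0.002 m and contact force between thermometer and dish below 0.02 N and contact force between thermometer and the fingers above 1 N and linear speed of thermometer below 0.02 m/s); the arm keeps its last pose, push and grip.
It fails at once if the thermometer is forced against the chamber (over 20 N) (contact force between thermometer and chamber above 20 N).
It fails at once if a bystander is moved by more than 30 mm (distance of any of stain_jar, bench_timer, beaker, gel_bottle, tally_counter from where it was at the start of the episode above 0.03 m).
It also fails if it takes over 64 s, if anything falls off the work surface, if the arm or the gripper's body presses on something with over 40 N, if the wrist force passes 120 N, or if a joint passes its speed limit or range.

## Working session

There is one attempt and no reset: what is moved stays moved. The work goes in short steps, Python scripts to look and compute and a shell command to move; the robot and the scene stay as the last step left them, time stands still between calls to the robot, and variables do not carry over. Pictures are saved under pics/ and viewed, and the job is handed in when it is done.

```bash
ls; mkdir -p pics
cat > h.py <<'E'
import numpy as np, cv2
from rig import telemetry, imaging, ctrl
from scipy.spatial.transform import Rotation as R
def cap(n,save=None):
    c=imaging.capture(n)
    if save: cv2.imwrite('pics/'+save,c['frame'][:,:,::-1])
    return c
def cam(c):
    Rm=R.from_rotvec(np.array(c['rvec']).ravel()).as_matrix(); t=np.array(c['tvec']).ravel()
    return Rm,t
def pt(c,u,v,z=None):
    """depth point"""
    Rm,t=cam(c)
    d=c['z_map'][int(v),int(u)] if z is None else z
    p=np.array([(u-c['cx'])/c['fx'],(v-c['cy'])/c['fy'],1])*d
    return Rm.T@(p-t)
def ray(c,u,v,h):
    Rm,t=cam(c); o=-Rm.T@t
    d=Rm.T@np.array([(u-c['cx'])/c['fx'],(v-c['cy'])/c['fy'],1])
    return o+d*(h-o[2])/d[2]
def proj(c,p):
    Rm,t=cam(c); q=Rm@np.array(p)+t
    return q[0]/q[2]*c['fx']+c['cx'],q[1]/q[2]*c['fy']+c['cy']
def cloud(c):
    Rm,t=cam(c); v,u=np.mgrid[:480,:640]; d=c['z_map']
    p=np.stack([(u-c['cx'])/c['fx']*d,(v-c['cy'])/c['fy']*d,d],-1)
    return (p-t)@Rm
E
python3 - <<'E'
from h import *
print(telemetry.sense())
for n in ['side','top','wrist']:
    c=cap(n,n+'0.png'); Rm,t=cam(c); print(n,-Rm.T@t,Rm[2],c['fx'])
E
```

```text
pics
{'time_s': 0.0, 'joints': array([-1.33639342e+00,  3.13421319e-01,  1.49844426e+00,  9.58558743e-06,
        1.33100684e+00, -2.23364682e-01]), 'dq': array([ 0.00123721,  0.00098011,  0.00022207, -0.00158368,  0.00036848,
        0.00048594]), 'tau': array([-1.56103342e-04, -4.12263894e+01, -2.59740669e+01, -2.16089788e-04,
        4.15988659e-03, -9.89488683e-06]), 'eef_pos': array([ 231.96108073, -470.65373253,  208.24707257]), 'ee_rot': array([ 0.60072537, -0.60008435,  0.37383484, -0.37319607]), 'force': array([ 0.68032789, -0.0384032 ,  0.31487989]), 'wrist_torque': array([-0.01817488,  0.03875426, -0.00497449]), 'grip_width': 0.995624971214936}
side [225.51217563 987.87304763 651.29848331] [ 0.24971152 -0.84550275 -0.47198438] 471.33988350506127
top [ 305.91347489   -4.14353857 1550.8100276 ] [ 1.73382575e-01  8.66293887e-04 -9.84854168e-01] 533.4886252370569
wrist [ 292.85195353 -439.42830085  373.65116176] [-0.24200817 -0.11817594 -0.96305062] 337.065537916338
```

View pics/side0.png

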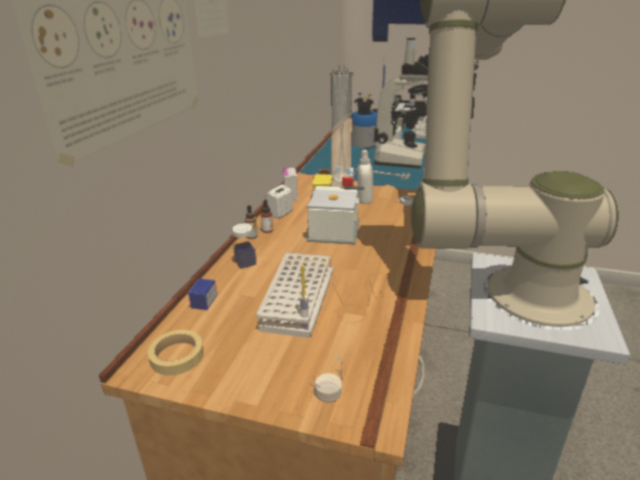

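View pics/top0.png

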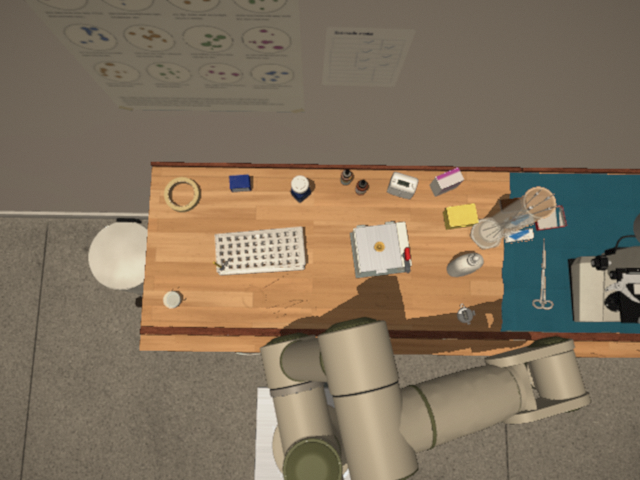

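View pics/wrist0.png

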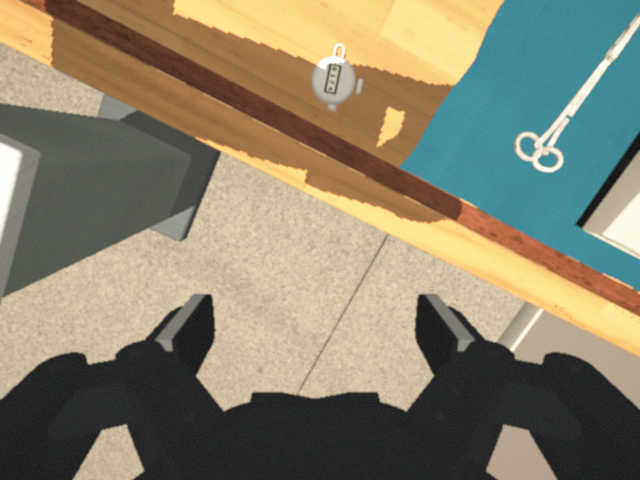

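The top view shows the chamber at about (380,248), the red fin at (407,254), the rack at (260,250) and the thermometer near (223,265). Next I'll zoom in and measure.

Run:
```python
from h import *
c=cap('top'); im=c['frame']
a=cv2.resize(im[210:285,340:440],(800,600),interpolation=cv2.INTER_CUBIC); cv2.imwrite('pics/z1.png',a[:,:,::-1])
b=cv2.resize(im[215:290,205:305],(800,600),interpolation=cv2.INTER_CUBIC); cv2.imwrite('pics/z2.png',b[:,:,::-1])
s=cap('side'); 
b=cv2.resize(s['frame'][150:270,270:430],(800,600),interpolation=cv2.INTER_CUBIC); cv2.imwrite('pics/z3.png',b[:,:,::-1])
b=cv2.resize(s['frame'][240:345,250:390],(800,600),interpolation=cv2.INTER_CUBIC); cv2.imwrite('pics/z4.png',b[:,:,::-1])
h=cv2.cvtColor(im,cv2.COLOR_RGB2HSV)
m=((h[...,0]<6)|(h[...,0]>174))&(h[...,1]>170)&(h[...,2]>90)
m[:, :390]=0; m[:,430:]=0; m[:230]=0; m[280:]=0
v,u=np.nonzero(m); print('fin',len(u),u.mean(),v.mean(),ray(c,u.mean(),v.mean(),140))
P=cloud(c); print(np.round(P[m].mean(0)), P[m][:,2].max())
# lid
for uv in [(354,228),(356,274),(398,223),(403,270)]:
    print(uv, ray(c,*uv,108),P[uv[1],uv[0]])
```

```text
fin 58 407.05172413793105 253.67241379310346 [ 512.75004677 -241.34494439  140.        ]
[ 512. -241.  143.] 151.399679184323
(354, 228) [ 586.80477637 -101.63125068  108.        ] [ 606.98617886 -108.63552153    4.33737419]
(356, 274) [ 459.75785813 -107.34671487  108.        ] [ 469.98948746 -114.21038207   12.04396249]
(398, 223) [ 602.59115057 -223.02198533  108.        ] [ 602.50002344 -222.95475491  108.44317166]
(403, 270) [ 472.46728651 -235.04274436  108.        ] [ 481.3128375  -247.30563212   31.37341583]
```

View pics/z1.png

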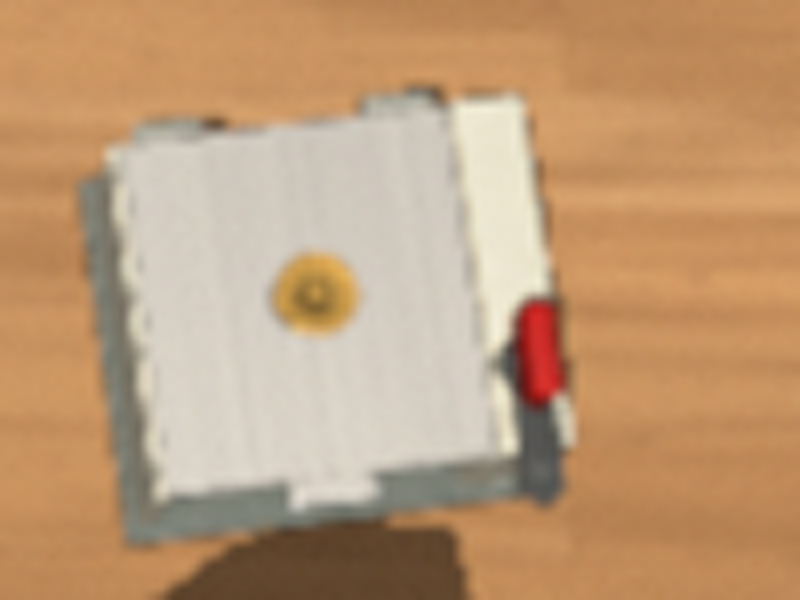

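View pics/z2.png

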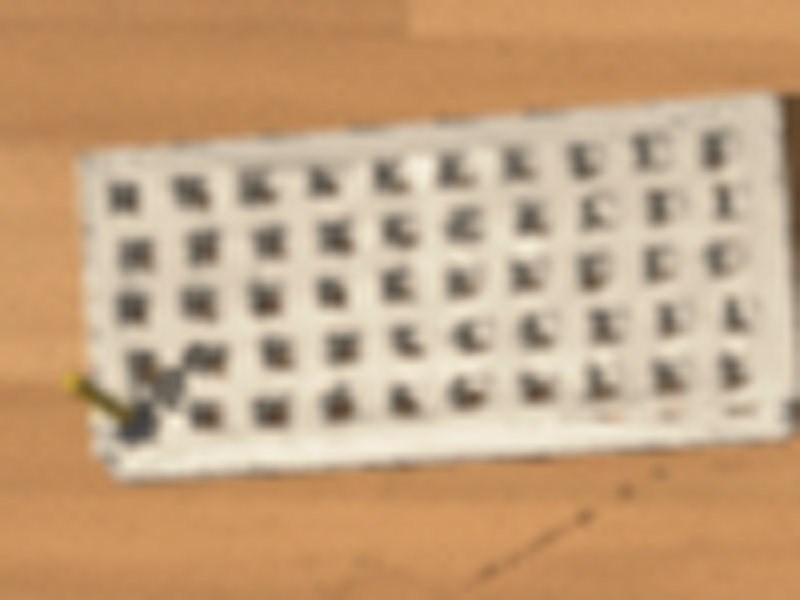

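View pics/z3.png

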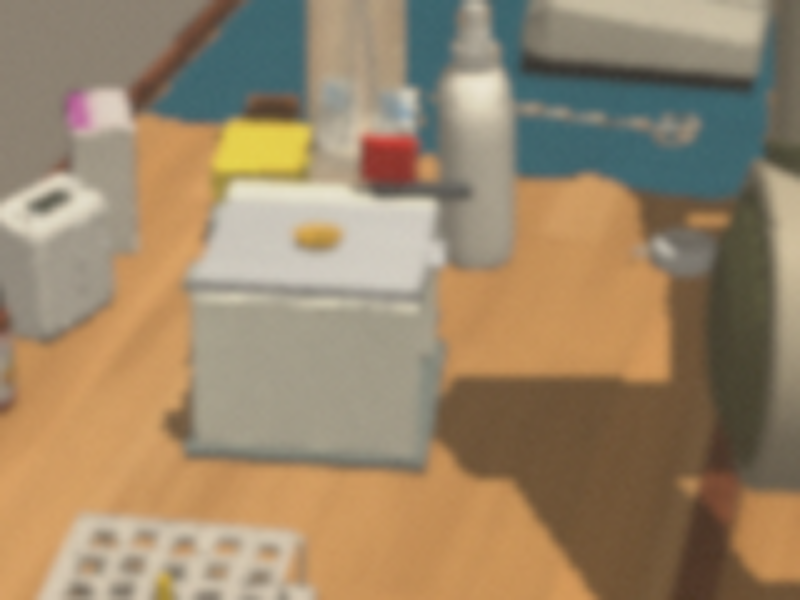

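View pics/z4.png

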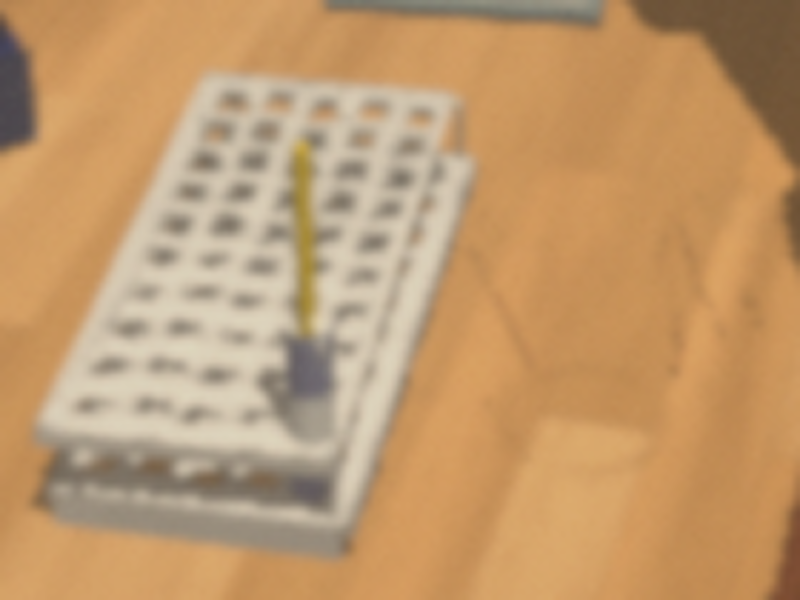

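```bash
cat >> h.py <<'E'
def tgt(pos,yaw,cmd=None,flip=False):
    """delta rows to reach TCP pos with tool y down and jaw axis x at world yaw"""
    s=telemetry.sense(); p=np.array(s['eef_pos']) if cmd is None else np.array(cmd[0])
    q=s['ee_rot']; R0=R.from_quat([q[1],q[2],q[3],q[0]]).as_matrix()
    x=np.array([np.cos(yaw),np.sin(yaw),0]); y=np.array([0,0,-1.]); T=np.stack([x,y,np.cross(x,y)],1)
    tw=R.from_matrix(R0.T@T).as_rotvec()
    print('delta cm',np.round(R0.T@(np.array(pos)-p)/10,3),'twist',np.round(tw,4),'now',np.round(p,1),'xyaw',np.arctan2(R0[1,0],R0[0,0]),'ydown',np.round(R0[:,1],4))
def st():
    s=telemetry.sense(); q=s['ee_rot']; R0=R.from_quat([q[1],q[2],q[3],q[0]]).as_matrix()
    print('t',round(s['time_s'],2),'p',np.round(s['eef_pos'],1),'F',np.round(s['force'],1),'T',np.round(s['wrist_torque'],2),'g',round(s['grip_width'],3),'j',np.round(s['joints'],3),'xyaw',round(np.arctan2(R0[1,0],R0[0,0]),3),'y',np.round(R0[:,1],3))
E
python3 - <<'E'
from h import *
st()
c=cap('top'); im=c['frame']; P=cloud(c)
h=cv2.cvtColor(im,cv2.COLOR_RGB2HSV)
H,S,V=[h[...,i] for i in range(3)]
m=(H>10)&(H<28)&(S>130)&(V>100); w=np.zeros_like(m); w[235:260,368:392]=1; m&=w
n,l,stt,ce=cv2.connectedComponentsWithStats(m.astype(np.uint8)); print('bush',stt,ce)
v,u=np.nonzero(m); 
i=1+np.argmax(stt[1:,4]); print(ray(c,*ce[i],112),ray(c,*ce[i],110))
# lid/post pixels at z ~108: fit min area rect
m=(abs(P[...,2]-107)<8); w=np.zeros_like(m); w[205:290,340:430]=1; m&=w
Q=P[m][:,:2].astype(np.float32); print(len(Q),cv2.minAreaRect(Q))
# rack top
m=(abs(P[...,2]-46)<5); w=np.zeros_like(m); w[215:285,205:315]=1; m&=w
Q=P[m][:,:2].astype(np.float32); print(len(Q),cv2.minAreaRect(Q))
m=(H>22)&(H<34)&(S>150); w=np.zeros_like(m); w[250:275,205:230]=1; m&=w
v,u=np.nonzero(m); print(np.c_[u,v].tolist())
# gel bottle
m=(P[...,2]>60)&(P[...,2]<200);w=np.zeros_like(m); w[235:290,435:500]=1; m&=w
print('gel',P[m].min(0),P[m].max(0))
E
```

```text
t 0.25 p [ 232.  -470.8  208.5] F [0.3 0.2 0.4] T [-0.02  0.01  0.01] g 1.002 j [-1.336  0.313  1.498  0.     1.331 -0.223] xyaw -1.113 y [-0.     0.001 -1.   ]
bush [[     0      0    640    480 307135]
 [   375    242      9      9     65]] [[319.48740782 239.49858531]
 [379.         246.18461538]]
[ 536.42310996 -169.74592999  112.        ] [ 536.74352701 -169.97612354  110.        ]
2207 ((530.2959594726562, -181.04150390625), (147.39122009277344, 144.5583953857422), 6.639876842498779)
2253 ((531.9476318359375, 162.3856658935547), (114.89509582519531, 251.807861328125), 5.86218786239624)
[]
gel [ 467.11165086 -507.30043112   60.09688469] [ 580.65790477 -375.63785437  174.35038377]
```

Run:
```python
from h import *
tgt([505,-241,290],1.57,cmd=([232.026,-470.951,208.794],))
```

```text
delta cm [-8.564 -8.114 34.651] twist [-6.0000e-04 -2.6829e+00 -0.0000e+00] now [ 232.  -471.   208.8] xyaw -1.1129391552955141 ydown [-1.e-04  4.e-04 -1.e+00]
```

```bash
python3 -m handwheel '[{"delta_pos":[0,-4,0],"twist":[0,-0.12,0],"jaw":1},{"delta_pos":[0,-8,0],"twist":[0,-0.24,0],"jaw":1},{"delta_pos":[-1,-8.1,4],"twist":[0,-0.36,0],"jaw":1},{"delta_pos":[-2,-8.1,8],"twist":[0,-0.48,0],"jaw":1},{"delta_pos":[-3,-8.1,12],"twist":[0,-0.6,0],"jaw":1},{"delta_pos":[-4,-8.1,16],"twist":[0,-0.72,0],"jaw":1},{"delta_pos":[-5,-8.1,20],"twist":[0,-0.84,0],"jaw":1},{"delta_pos":[-6,-8.1,24],"twist":[0,-0.96,0],"jaw":1},{"delta_pos":[-7,-8.1,28],"twist":[0,-1.08,0],"jaw":1},{"delta_pos":[-8,-8.1,31],"twist":[0,-1.2,0],"jaw":1}]'
python3 - <<'E'
from h import *
st(); tgt([505,-241,290],1.57)
E
```

```text
time_s: 1.13
eef_pos: [476.6, -259.9, 289.7]
ee_rot: [0.706, -0.706, -0.033, 0.033]
force: [-0.1, -0.1, 0.0]
grip_width: 1.0
t 1.13 p [ 476.6 -259.9  289.7] F [-0.1 -0.1  0. ] T [-0.02  0.02  0.02] g 1.0 j [-0.715  0.311  1.292  0.     1.539 -0.81 ] xyaw 0.094 y [ 0.  0. -1.]
delta cm [ 3.003 -0.026  1.618] twist [ 0.0000e+00 -1.4758e+00  5.0000e-04] now [ 476.6 -259.9  289.7] xyaw 0.09417438671073165 ydown [ 3.e-04  3.e-04 -1.e+00]
```

```bash
python3 -m handwheel '[{"delta_pos":[1,0,0.5],"twist":[0,-0.12,0],"jaw":1},{"delta_pos":[2,0,1],"twist":[0,-0.24,0],"jaw":1},{"delta_pos":[3,0,1.6],"twist":[0,-0.36,0],"jaw":1},{"delta_pos":[3,0,1.6],"twist":[0,-0.48,0],"jaw":1},{"delta_pos":[3,0,1.6],"twist":[0,-0.6,0],"jaw":1},{"delta_pos":[3,0,1.6],"twist":[0,-0.72,0],"jaw":1},{"delta_pos":[3,0,1.6],"twist":[0,-0.84,0],"jaw":1},{"delta_pos":[3,0,1.6],"twist":[0,-0.96,0],"jaw":1},{"delta_pos":[3,0,1.6],"twist":[0,-1.08,0],"jaw":1},{"delta_pos":[3,0,1.6],"twist":[0,-1.2,0],"jaw":1}]'
python3 -m handwheel '[{"delta_pos":[0,0,0],"twist":[0,-0.12,0],"jaw":1},{"delta_pos":[0,0,0],"twist":[0,-0.24,0],"jaw":1},{"delta_pos":[0,0,0],"twist":[0,-0.276,0],"jaw":1},{"delta_pos":[0,0,0],"twist":[0,-0.276,0],"jaw":1},{"delta_pos":[0,0,0],"twist":[0,-0.276,0],"jaw":1},{"delta_pos":[0,0,0],"twist":[0,-0.276,0],"jaw":1},{"delta_pos":[0,0,0],"twist":[0,-0.276,0],"jaw":1},{"delta_pos":[0,0,0],"twist":[0,-0.276,0],"jaw":1},{"delta_pos":[0,0,0],"twist":[0,-0.276,0],"jaw":1},{"delta_pos":[0,0,0],"twist":[0,-0.276,0],"jaw":1}]'
python3 - <<'E'
from h import *
st(); c=cap('wrist','w1.png'); Rm,t=cam(c); print(-Rm.T@t,Rm[2])
E
```

```text
time_s: 1.97
eef_pos: [503.2, -243.6, 289.7]
ee_rot: [0.565, -0.564, -0.426, 0.426]
force: [0.7, 0.5, -0.5]
grip_width: 0.993
time_s: 2.8
eef_pos: [503.2, -243.6, 289.8]
ee_rot: [0.502, -0.502, -0.498, 0.498]
force: [0.7, -0.2, 0.1]
grip_width: 0.999
t 2.8 p [ 503.2 -243.6  289.8] F [ 0.7 -0.2  0.1] T [0.02 0.03 0.04] g 0.999 j [-0.66   0.349  1.24   0.     1.553 -2.223] xyaw 1.563 y [-0.  0. -1.]
[ 435.30048719 -241.63845932  455.12866226] [ 0.26701891 -0.00327299 -0.96368573]
```

View pics/w1.png

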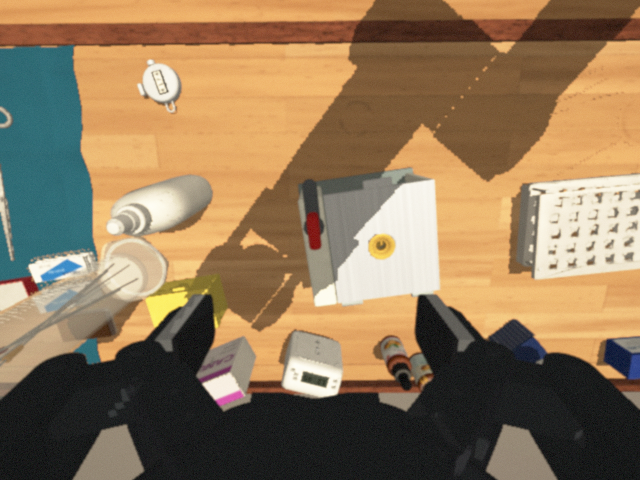

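The wrist view shows the red fin at (313,230) with its arm pointing up to (309,185), and the brass bushing at (382,246). Measuring both.

```bash
cat > fin.py <<'E'
from h import *
def fin(c):
    im=c['frame']; h=cv2.cvtColor(im,cv2.COLOR_RGB2HSV); H,S,V=[h[...,i].astype(int) for i in range(3)]
    m=((H<6)|(H>172))&(S>150)&(V>60); w=np.zeros_like(m); w[150:330,240:400]=1; m&=w
    n,l,s,ce=cv2.connectedComponentsWithStats(m.astype(np.uint8)); i=1+np.argmax(s[1:,4])
    print('fin box',s[i],ce[i]); v,u=np.nonzero(l==i)
    P=cloud(c)[v,u]; print('z',np.percentile(P[:,2],[2,25,50,75,98]))
    top=P[:,2]>np.percentile(P[:,2],98)-6
    print('top mean',P[top].mean(0), cv2.minAreaRect(P[top][:,:2].astype(np.float32)))
    Q=np.array([ray(c,a,b,144)[:2] for a,b in zip(u[top],v[top])],np.float32); print('ray rect',cv2.minAreaRect(Q),Q.mean(0))
    m=(H>10)&(H<30)&(S>150)&(V>110); w=np.zeros_like(m); w[215:275,355:410]=1; m&=w
    m=cv2.morphologyEx(m.astype(np.uint8),cv2.MORPH_CLOSE,np.ones((7,7)))
    n,l,s,ce=cv2.connectedComponentsWithStats(m); i=1+np.argmax(s[1:,4]); print('bush',s[i],ray(c,*ce[i],110))
if __name__=='__main__':
    c=cap('wrist'); fin(c)
    P=cloud(c); print('post z',P[280,322],'arm',P[190,309])
    im=c['frame'][150:270,260:420]; cv2.imwrite('pics/wz1.png',cv2.resize(im,(800,600),interpolation=cv2.INTER_CUBIC)[:,:,::-1])
E
python3 fin.py
```

```text
fin box [307 212  14  37 411] [313.33333333 229.81021898]
z [125.75308199 142.36411614 143.38731708 144.14084774 145.13600191]
top mean [ 511.66173118 -243.70843173  144.19926944] ((482.0254211425781, -245.36251831054688), (92.99392700195312, 11.849851608276367), 2.7099764347076416)
ray rect ((512.3460083007812, -243.8990020751953), (31.74146270751953, 11.609477043151855), 3.186823844909668) [ 511.697   -243.70285]
bush [370 235  24  23 443] [ 536.61013832 -171.74229971  110.        ]
post z [ 575.75576208 -234.98493932  107.78075117] arm [ 475.92770905 -247.9196397   114.22180865]
```

View pics/wz1.png

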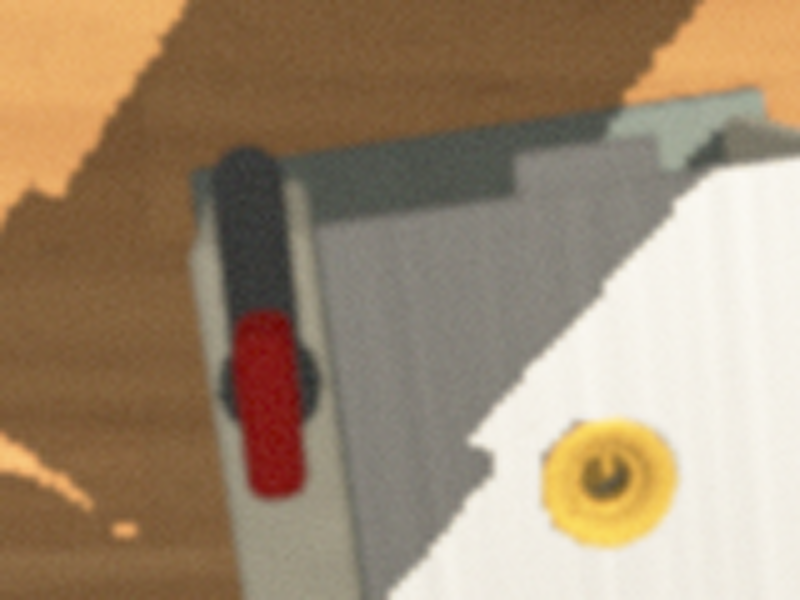

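```bash
python3 - <<'E'
from h import *
tgt([512,-243.6,180],1.627)
E
python3 -m handwheel '[{"delta_pos":[0,3,0.4],"twist":[0,-0.03,0],"jaw":0.8},{"delta_pos":[0,6,0.8],"twist":[0,-0.064,0],"jaw":0.6},{"delta_pos":[0,9,0.88],"twist":[0,-0.064,0],"jaw":0.6},{"delta_pos":[0,11,0.88],"twist":[0,-0.064,0],"jaw":0.6},{"delta_pos":[0,11,0.88],"twist":[0,-0.064,0],"jaw":0.6},{"delta_pos":[0,11,0.88],"twist":[0,-0.064,0],"jaw":0.6},{"delta_pos":[0,11,0.88],"twist":[0,-0.064,0],"jaw":0.6},{"delta_pos":[0,11,0.88],"twist":[0,-0.064,0],"jaw":0.6},{"delta_pos":[0,11,0.88],"twist":[0,-0.064,0],"jaw":0.6},{"delta_pos":[0,11,0.88],"twist":[0,-0.064,0],"jaw":0.6}]' 25
python3 - <<'E'
from h import *
tgt([512,-243.6,119],1.627); c=cap('wrist','w2.png')
E
```

```text
delta cm [ 1.0000e-02  1.0979e+01 -8.7600e-01] twist [ 0.     -0.0642  0.    ] now [ 503.2 -243.6  289.8] xyaw 1.5628116463141066 ydown [-0.  0. -1.]
time_s: 3.73
eef_pos: [494.7, -243.8, 180.7]
ee_rot: [-0.485, 0.486, 0.514, -0.514]
force: [0.5, 0.4, 1.0]
grip_width: 0.6
delta cm [-0.073  6.174 -1.717] twist [ 0.0012  0.     -0.0011] now [ 494.7 -243.8  180.7] xyaw 1.6270161692258753 ydown [ 0.0013 -0.001  -1.    ]
```

View pics/w2.png

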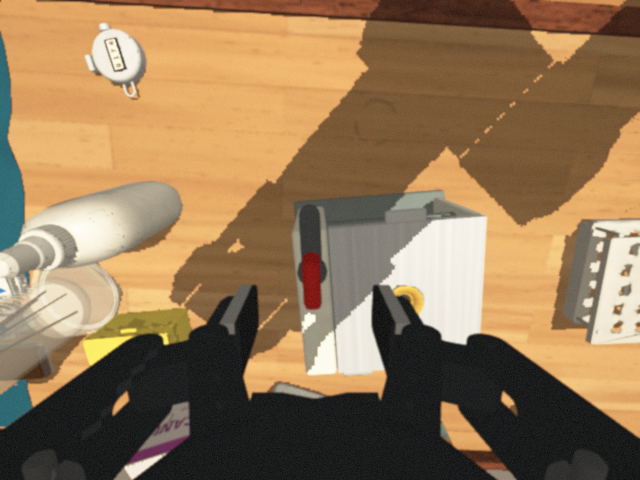

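I got the z sign wrong on that move. It was harmless: the fin at (312,280) still sits between the fingers. I'll correct the z and descend.

```bash
python3 -m handwheel '[{"delta_pos":[-0.07,0,-0.9],"twist":[0,0,0],"jaw":0.6},{"delta_pos":[-0.07,0,-1.72],"twist":[0,0,0],"jaw":0.5},{"delta_pos":[-0.07,1.5,-1.72],"twist":[0,0,0],"jaw":0.5},{"delta_pos":[-0.07,3,-1.72],"twist":[0,0,0],"jaw":0.5},{"delta_pos":[-0.07,4.5,-1.72],"twist":[0,0,0],"jaw":0.5},{"delta_pos":[-0.07,5.5,-1.72],"twist":[0,0,0],"jaw":0.5},{"delta_pos":[-0.07,6.1,-1.72],"twist":[0,0,0],"jaw":0.5},{"delta_pos":[-0.07,6.1,-1.72],"twist":[0,0,0],"jaw":0.5},{"delta_pos":[-0.07,6.1,-1.72],"twist":[0,0,0],"jaw":0.5},{"delta_pos":[-0.07,6.1,-1.72],"twist":[0,0,0],"jaw":0.5}]' 25
python3 - <<'E'
from h import *
st(); c=cap('wrist','w3.png')
E
```

```text
time_s: 4.62
eef_pos: [512.1, -243.6, 119.7]
ee_rot: [-0.485, 0.486, 0.514, -0.514]
force: [-0.1, -0.0, 0.0]
grip_width: 0.505
t 4.62 p [ 512.1 -243.6  119.7] F [-0.1 -0.   0. ] T [-0.09 -0.03  0.05] g 0.505 j [-0.651  0.485  1.49   0.     1.165 -2.278] xyaw 1.627 y [ 0.001 -0.001 -1.   ]
```

View pics/w3.png

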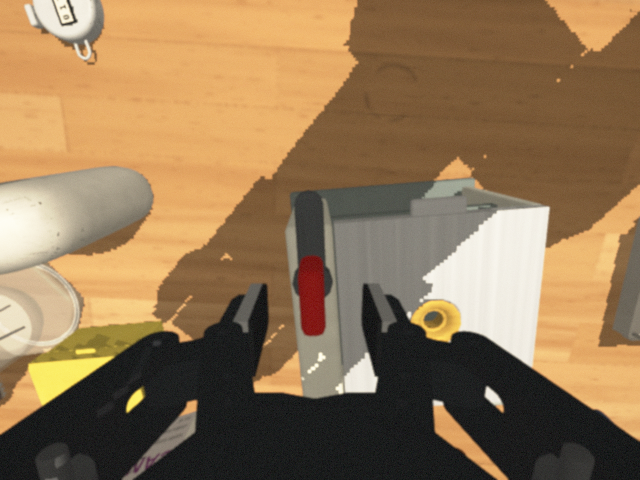

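The fin at (312,295) is centred between the pads. Closing the jaws.

```bash
python3 -m handwheel '[{"delta_pos":[0,0,0],"twist":[0,0,0],"jaw":0.4},{"delta_pos":[0,0,0],"twist":[0,0,0],"jaw":0.3},{"delta_pos":[0,0,0],"twist":[0,0,0],"jaw":0.2},{"delta_pos":[0,0,0],"twist":[0,0,0],"jaw":0.1},{"delta_pos":[0,0,0],"twist":[0,0,0],"jaw":0.0},{"delta_pos":[0,0,0],"twist":[0,0,0],"jaw":0},{"delta_pos":[0,0,0],"twist":[0,0,0],"jaw":0},{"delta_pos":[0,0,0],"twist":[0,0,0],"jaw":0},{"delta_pos":[0,0,0],"twist":[0,0,0],"jaw":0},{"delta_pos":[0,0,0],"twist":[0,0,0],"jaw":0}]' 25
python3 - <<'E'
from h import *
st(); c=cap('wrist','w4.png')
E
```

```text
time_s: 5.5
eef_pos: [511.7, -244.7, 119.3]
ee_rot: [0.485, -0.487, -0.513, 0.514]
force: [-2.0, -4.9, 0.3]
grip_width: 0.124
t 5.5 p [ 511.7 -244.7  119.3] F [-2.  -4.9  0.3] T [-1.02  0.2   0.02] g 0.124 j [-6.520e-01  4.850e-01  1.491e+00 -2.000e-03  1.163e+00 -2.278e+00] xyaw 1.627 y [ 0.001 -0.003 -1.   ]
```

View pics/w4.png

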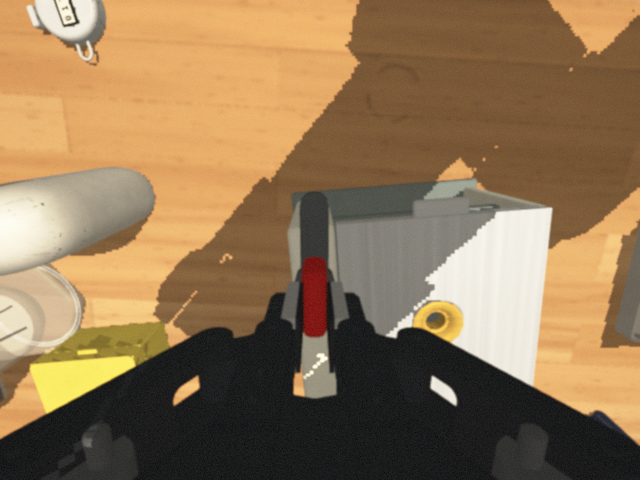

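The grip on the fin is good, so now I'll turn it clockwise. The tool y axis points down, so that is +y twist. I'll also shift the command about 1.2 mm to relieve the side load.

```bash
python3 -m handwheel '[{"delta_pos":[-0.12,0,0],"twist":[0,0.08,0],"jaw":0},{"delta_pos":[-0.12,0,0],"twist":[0,0.16,0],"jaw":0},{"delta_pos":[-0.12,0,0],"twist":[0,0.24,0],"jaw":0},{"delta_pos":[-0.12,0,0],"twist":[0,0.32,0],"jaw":0},{"delta_pos":[-0.12,0,0],"twist":[0,0.4,0],"jaw":0},{"delta_pos":[-0.12,0,0],"twist":[0,0.48,0],"jaw":0},{"delta_pos":[-0.12,0,0],"twist":[0,0.56,0],"jaw":0},{"delta_pos":[-0.12,0,0],"twist":[0,0.64,0],"jaw":0},{"delta_pos":[-0.12,0,0],"twist":[0,0.72,0],"jaw":0},{"delta_pos":[-0.12,0,0],"twist":[0,0.72,0],"jaw":0}]'
python3 - <<'E'
from h import *
st()
E
```

```text
time_s: 6.38
eef_pos: [512.2, -243.3, 119.2]
ee_rot: [0.637, -0.636, -0.309, 0.308]
force: [0.8, 6.8, 4.1]
grip_width: 0.128
t 6.38 p [ 512.2 -243.3  119.2] F [0.8 6.8 4.1] T [ 1.15 -0.28  0.02] g 0.128 j [-0.651  0.486  1.49   0.002  1.167 -1.555] xyaw 0.903 y [ 0.001  0.002 -1.   ]
```

```bash
python3 -m handwheel '[{"delta_pos":[0.08,0,0.06],"twist":[0,0.09,0],"jaw":0},{"delta_pos":[0.08,0,0.06],"twist":[0,0.18,0],"jaw":0},{"delta_pos":[0.08,0,0.06],"twist":[0,0.27,0],"jaw":0},{"delta_pos":[0.08,0,0.06],"twist":[0,0.36,0],"jaw":0},{"delta_pos":[0.08,0,0.06],"twist":[0,0.45,0],"jaw":0},{"delta_pos":[0.08,0,0.06],"twist":[0,0.54,0],"jaw":0},{"delta_pos":[0.08,0,0.06],"twist":[0,0.63,0],"jaw":0},{"delta_pos":[0.08,0,0.06],"twist":[0,0.70,0],"jaw":0},{"delta_pos":[0.08,0,0.06],"twist":[0,0.76,0],"jaw":0},{"delta_pos":[0.08,0,0.06],"twist":[0,0.76,0],"jaw":0}]'
python3 - <<'E'
from h import *
st()
c=cap('wrist','w5.png')
E
```

```text
time_s: 7.22
eef_pos: [513.7, -242.3, 119.3]
ee_rot: [0.706, -0.705, -0.053, 0.049]
force: [9.4, 6.6, 0.6]
grip_width: 0.124
t 7.22 p [ 513.7 -242.3  119.3] F [9.4 6.6 0.6] T [ 1.16 -1.74  0.03] g 0.124 j [-0.649  0.486  1.49   0.004  1.163 -0.795] xyaw 0.144 y [ 0.005  0.001 -1.   ]
```

View pics/w5.png

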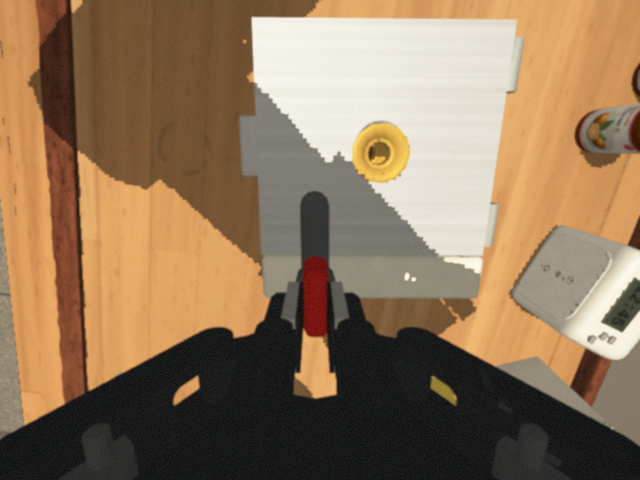

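The arm now lies across the lid, tip at (314,195), and is square to the post edge. Release, rise to about 260, then measure the bushing.

```bash
python3 -m handwheel '[{"delta_pos":[0,0,0],"twist":[0,0,0],"jaw":0.2},{"delta_pos":[0,0,0],"twist":[0,0,0],"jaw":0.3},{"delta_pos":[0,0,0],"twist":[0,0,0],"jaw":0.4},{"delta_pos":[0,0,0],"twist":[0,0,0],"jaw":0.5},{"delta_pos":[0,0,0],"twist":[0,0,0],"jaw":0.5},{"delta_pos":[0,-3,0],"twist":[0,0,0],"jaw":0.5},{"delta_pos":[0,-6,0],"twist":[0,0,0],"jaw":0.5},{"delta_pos":[0,-10,0],"twist":[0,0,0],"jaw":0.5},{"delta_pos":[0,-14,0],"twist":[0,0,0],"jaw":0.5},{"delta_pos":[0,-17,0],"twist":[0,0,0],"jaw":0.5}]'
python3 - <<'E'
from h import *
st()
c=cap('wrist','w6.png'); top=cap('top','t6.png')
for z,n in ((c,'w'),):
    im=z['frame']; h=cv2.cvtColor(im,cv2.COLOR_RGB2HSV); H,S,V=[h[...,i].astype(int) for i in range(3)]
    m=(H>15)&(H<32)&(S>150)&(V>110)
    m=cv2.morphologyEx(m.astype(np.uint8),cv2.MORPH_CLOSE,np.ones((7,7)))
    n,l,s,ce=cv2.connectedComponentsWithStats(m)
    for i in range(1,n):
        if s[i,4]>100: print(s[i],ce[i],ray(z,*ce[i],112),ray(z,*ce[i],108))
E
```

```text
time_s: 8.1
eef_pos: [511.7, -243.6, 292.4]
ee_rot: [-0.704, 0.706, 0.053, -0.051]
force: [-0.0, -1.3, 0.6]
grip_width: 0.497
t 8.1 p [ 511.7 -243.6  292.4] F [-0.  -1.3  0.6] T [-0.01  0.01  0.07] g 0.497 j [-0.651  0.365  1.211 -0.     1.562 -0.798] xyaw 0.147 y [ 0.002 -0.002 -1.   ]
[338 135  26  28 566] [350.06890459 148.59363958] [ 536.64943267 -171.50191959  112.        ] [ 537.05804659 -171.46479002  108.        ]
```

View pics/w6.png

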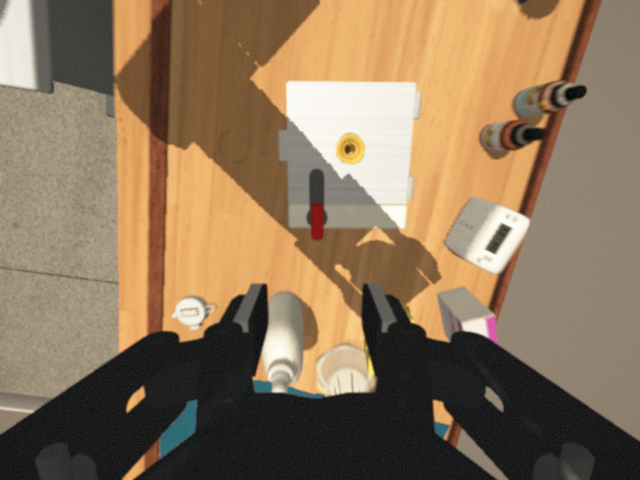

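Run:
```python
from h import *
t=cap('top'); s=cap('side')
print(ray(t,214,262.9,165),ray(s,302.5,265.9,165))
print('rim: top',ray(t,205+137/8,215+420/8,92),'side',ray(s,250+308*.175,240+340*.175,92))
tgt([470,267,290],0.116)
```

```text
[477.54784992 268.04430805 165.        ] [480.34402455 268.29640515 165.        ]
rim: top [474.18486748 259.45469162  92.        ] side [477.35050904 276.12688183  92.        ]
delta cm [ 3.35  -0.145 51.118] twist [0.0003 0.0308 0.0002] now [ 511.6 -243.6  288.7] xyaw 0.14682100208882642 ydown [ 2.e-04 -3.e-04 -1.e+00]
```

```bash
python3 -m handwheel '[{"delta_pos":[0.3,0,4],"twist":[0,0,0],"jaw":0.6},{"delta_pos":[0.6,0,8],"twist":[0,0,0],"jaw":0.6},{"delta_pos":[1,0,12],"twist":[0,0.03,0],"jaw":0.6},{"delta_pos":[1.3,0,16],"twist":[0,0.03,0],"jaw":0.6},{"delta_pos":[1.7,0,20],"twist":[0,0.03,0],"jaw":0.6},{"delta_pos":[2,0,24],"twist":[0,0.03,0],"jaw":0.6},{"delta_pos":[2.4,0,28],"twist":[0,0.03,0],"jaw":0.6},{"delta_pos":[2.7,0,32],"twist":[0,0.03,0],"jaw":0.6},{"delta_pos":[3.0,0,36],"twist":[0,0.03,0],"jaw":0.6},{"delta_pos":[3.3,0,40],"twist":[0,0.03,0],"jaw":0.6}]'
python3 - <<'E'
from h import *
st(); tgt([479,268,270],0.116)
c=cap('wrist','w7.png')
E
```

```text
time_s: 9.13
eef_pos: [484.7, 158.8, 287.1]
ee_rot: [-0.706, 0.706, 0.04, -0.042]
force: [-0.7, 0.9, -0.0]
grip_width: 0.601
t 9.13 p [484.7 158.8 287.1] F [-0.7  0.9 -0. ] T [-0.07 -0.04  0.03] g 0.601 j [ 0.087  0.237  1.394 -0.     1.513 -0.03 ] xyaw 0.117 y [-0.003 -0.    -1.   ]
delta cm [ 0.712  1.709 10.909] twist [-0.      0.0008 -0.003 ] now [484.7 158.8 287.1] xyaw 0.11683578959671595 ydown [-3.e-03 -3.e-04 -1.e+00]
```

View pics/w7.png

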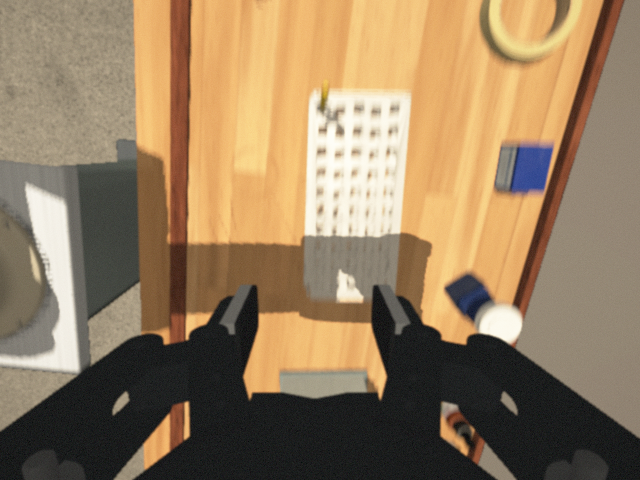

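```bash
python3 -m handwheel '[{"delta_pos":[0.2,0,3],"twist":[0,0,0],"jaw":0.6},{"delta_pos":[0.5,0.5,6],"twist":[0,0,0],"jaw":0.6},{"delta_pos":[0.7,1.5,9],"twist":[0,0,0],"jaw":0.6},{"delta_pos":[0.7,3,10.9],"twist":[0,0,0],"jaw":0.6},{"delta_pos":[0.7,5,10.9],"twist":[0,0,0],"jaw":0.6},{"delta_pos":[0.7,7,10.9],"twist":[0,0,0],"jaw":0.6},{"delta_pos":[0.7,8.7,10.9],"twist":[0,0,0],"jaw":0.6},{"delta_pos":[0.7,8.7,10.9],"twist":[0,0,0],"jaw":0.6},{"delta_pos":[0.7,8.7,10.9],"twist":[0,0,0],"jaw":0.6},{"delta_pos":[0.7,8.7,10.9],"twist":[0,0,0],"jaw":0.6}]'
python3 - <<'E'
from h import *
st(); 
c=cap('wrist','w8.png')
E
```

```text
time_s: 10.02
eef_pos: [480.3, 266.0, 202.3]
ee_rot: [0.706, -0.706, -0.041, 0.041]
force: [-0.4, 0.5, -0.6]
grip_width: 0.598
t 10.02 p [480.3 266.  202.3] F [-0.4  0.5 -0.6] T [-0.03 -0.01  0.  ] g 0.598 j [ 0.292  0.37   1.435 -0.     1.336  0.176] xyaw 0.117 y [ 0.  0. -1.]
```

View pics/w8.png

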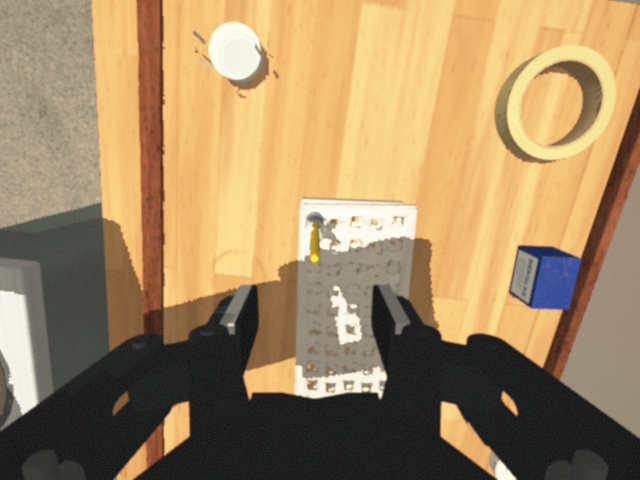

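The rod's top is at (315,260) and the tube rim at about (316,218).

Run:
```python
from h import *
c=cap('wrist'); 
im=c['frame']; h=cv2.cvtColor(im,cv2.COLOR_RGB2HSV); H,S,V=[h[...,i].astype(int) for i in range(3)]
m=(H>20)&(H<34)&(S>150)&(V>60); w=np.zeros_like(m); w[200:280,295:340]=1; m&=w
n,l,s,ce=cv2.connectedComponentsWithStats(m.astype(np.uint8)); i=1+np.argmax(s[1:,4]); print(s[i],ce[i])
for r in range(s[i,1],s[i,1]+s[i,3],4):
    u=np.nonzero(l[r]==i)[0]; print(r,u.min(),u.max(), 'zdepth',np.round(pt(c,u.mean().round(),r),1))
for z in (162,167): print(ray(c,315,258,z))
im=im[195:285,260:380]; cv2.imwrite('pics/wz8.png',cv2.resize(im,(800,600),interpolation=cv2.INTER_CUBIC)[:,:,::-1])
```

```text
[310 222   9  40 249] [314.12851406 244.6626506 ]
222 314 315 zdepth [479.2 271.   72.6]
226 314 316 zdepth [480.1 271.   88.4]
230 313 316 zdepth [479.2 270.8 102.5]
234 312 316 zdepth [479.2 271.1 116.6]
238 311 317 zdepth [479.2 271.5 130. ]
242 311 317 zdepth [479.3 271.  138.9]
246 311 317 zdepth [479.3 270.9 148.8]
250 311 318 zdepth [479.3 271.2 158.9]
254 310 318 zdepth [479.4 270.1 164.1]
258 310 318 zdepth [479.6 268.6 167.6]
[480.45191537 266.87440167 162.        ]
[480.25264349 268.52518249 167.        ]
```

View pics/wz8.png

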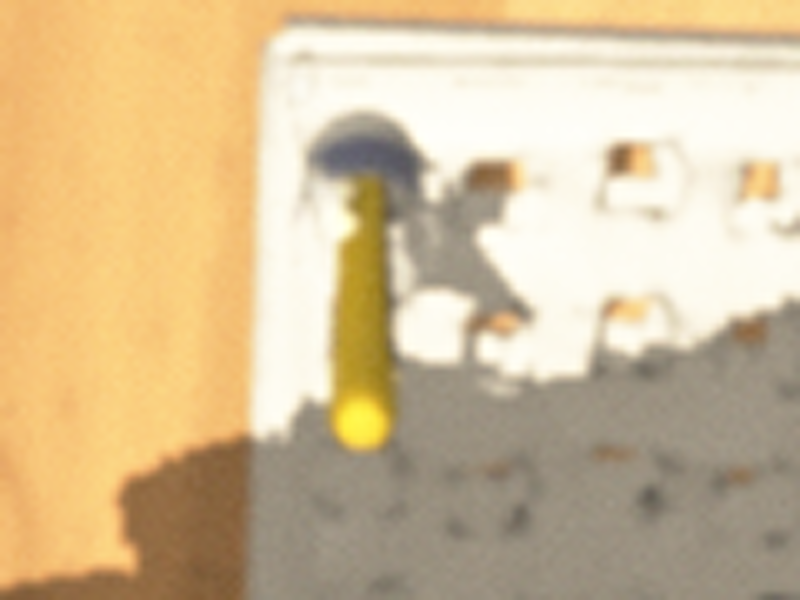

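```bash
python3 -m handwheel '[{"delta_pos":[-0.03,0,0.2],"twist":[0,0,0],"jaw":0.5},{"delta_pos":[-0.03,1.5,0.2],"twist":[0,0,0],"jaw":0.5},{"delta_pos":[-0.03,3,0.2],"twist":[0,0,0],"jaw":0.5},{"delta_pos":[-0.03,4.5,0.2],"twist":[0,0,0],"jaw":0.5},{"delta_pos":[-0.03,6,0.2],"twist":[0,0,0],"jaw":0.5},{"delta_pos":[-0.03,7.5,0.2],"twist":[0,0,0],"jaw":0.5},{"delta_pos":[-0.03,8.8,0.2],"twist":[0,0,0],"jaw":0.5},{"delta_pos":[-0.03,9.7,0.2],"twist":[0,0,0],"jaw":0.5},{"delta_pos":[-0.03,9.7,0.2],"twist":[0,0,0],"jaw":0.5},{"delta_pos":[-0.03,9.7,0.2],"twist":[0,0,0],"jaw":0.5}]'
python3 - <<'E'
from h import *
st(); 
c=cap('wrist','w9.png')
E
```

```text
time_s: 10.95
eef_pos: [479.7, 268.1, 105.2]
ee_rot: [0.706, -0.706, -0.041, 0.041]
force: [-0.9, -0.2, 0.0]
grip_width: 0.501
t 10.95 p [479.7 268.1 105.2] F [-0.9 -0.2  0. ] T [ 0.02 -0.03  0.02] g 0.501 j [0.296 0.467 1.561 0.    1.114 0.179] xyaw 0.117 y [ 0.  0. -1.]
```

View pics/w9.png

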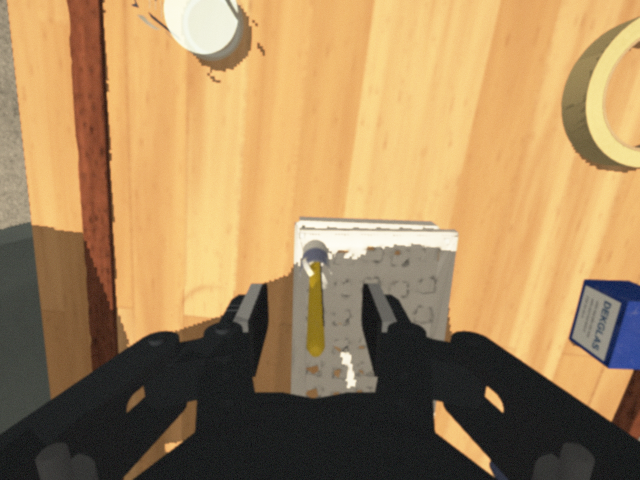

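The rod, (316,350) to (316,265), is centred between the pads. Closing gently at 20 N.

```bash
python3 -m handwheel '[{"delta_pos":[0,0,0],"twist":[0,0,0],"jaw":0.4},{"delta_pos":[0,0,0],"twist":[0,0,0],"jaw":0.3},{"delta_pos":[0,0,0],"twist":[0,0,0],"jaw":0.2},{"delta_pos":[0,0,0],"twist":[0,0,0],"jaw":0.15},{"delta_pos":[0,0,0],"twist":[0,0,0],"jaw":0.1},{"delta_pos":[0,0,0],"twist":[0,0,0],"jaw":0.05},{"delta_pos":[0,0,0],"twist":[0,0,0],"jaw":0},{"delta_pos":[0,0,0],"twist":[0,0,0],"jaw":0},{"delta_pos":[0,0,0],"twist":[0,0,0],"jaw":0},{"delta_pos":[0,0,0],"twist":[0,0,0],"jaw":0}]' 20
python3 - <<'E'
from h import *
st(); 
c=cap('wrist','w10.png')
E
```

```text
time_s: 11.83
eef_pos: [479.6, 268.1, 105.0]
ee_rot: [0.706, -0.706, -0.041, 0.041]
force: [0.7, 0.4, 2.4]
grip_width: 0.072
t 11.83 p [479.6 268.1 105. ] F [0.7 0.4 2.4] T [-0.02 -0.03  0.01] g 0.072 j [0.296 0.467 1.561 0.    1.113 0.179] xyaw 0.117 y [ 0.  0. -1.]
```

View pics/w10.png

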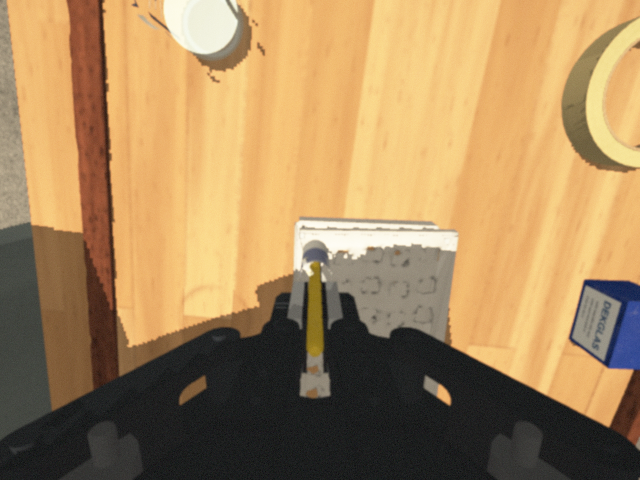

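Gripped: opening 0.072, about 6 mm. Lift straight up 155 mm.

```bash
python3 -m handwheel '[{"delta_pos":[0,-1,0],"twist":[0,0,0],"jaw":0},{"delta_pos":[0,-2.5,0],"twist":[0,0,0],"jaw":0},{"delta_pos":[0,-4,0],"twist":[0,0,0],"jaw":0},{"delta_pos":[0,-6,0],"twist":[0,0,0],"jaw":0},{"delta_pos":[0,-8,0],"twist":[0,0,0],"jaw":0},{"delta_pos":[0,-10,0],"twist":[0,0,0],"jaw":0},{"delta_pos":[0,-12,0],"twist":[0,0,0],"jaw":0},{"delta_pos":[0,-14,0],"twist":[0,0,0],"jaw":0},{"delta_pos":[0,-15.5,0],"twist":[0,0,0],"jaw":0},{"delta_pos":[0,-15.5,0],"twist":[0,0,0],"jaw":0}]'
python3 - <<'E'
from h import *
st(); 
c=cap('wrist','w11.png'); s=cap('side','s11.png'); P=cloud(s)
im=s['frame']; h=cv2.cvtColor(im,cv2.COLOR_RGB2HSV); H,S,V=[h[...,i].astype(int) for i in range(3)]
m=(H>20)&(H<34)&(S>150)&(V>60); n,l,st_,ce=cv2.connectedComponentsWithStats(m.astype(np.uint8))
for i in range(1,n):
    if st_[i,4]>20: print(st_[i],ce[i])
cv2.imwrite('pics/sz11.png',cv2.resize(im[140:290,230:430],(800,600),interpolation=cv2.INTER_CUBIC)[:,:,::-1])
tgt([536.7,-171.5,260],.116)
E
```

```text
time_s: 12.72
eef_pos: [480.3, 268.4, 263.4]
ee_rot: [0.706, -0.705, -0.043, 0.039]
force: [-0.4, 0.4, -0.1]
grip_width: 0.07
t 12.72 p [480.3 268.4 263.4] F [-0.4  0.4 -0.1] T [ 0.   -0.02 -0.04] g 0.07 j [0.296 0.334 1.327 0.    1.475 0.179] xyaw 0.117 y [ 0.005  0.002 -1.   ]
[322 175  10  10  64] [326.921875 180.3125  ]
[299 209   3  15  27] [300.25925926 216.66666667]
[300 231   4  36  76] [301.30263158 246.51315789]
delta cm [ 5.6600e-01 -3.7000e-02 -4.4321e+01] twist [-0.     0.001  0.   ] now [479.3 268.  259.6] xyaw 0.1170269398088463 ydown [ 0.  0. -1.]
```

View pics/w11.png

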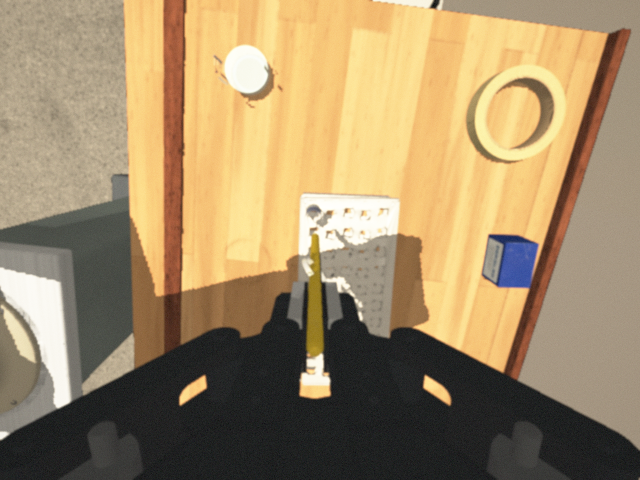

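View pics/sz11.png

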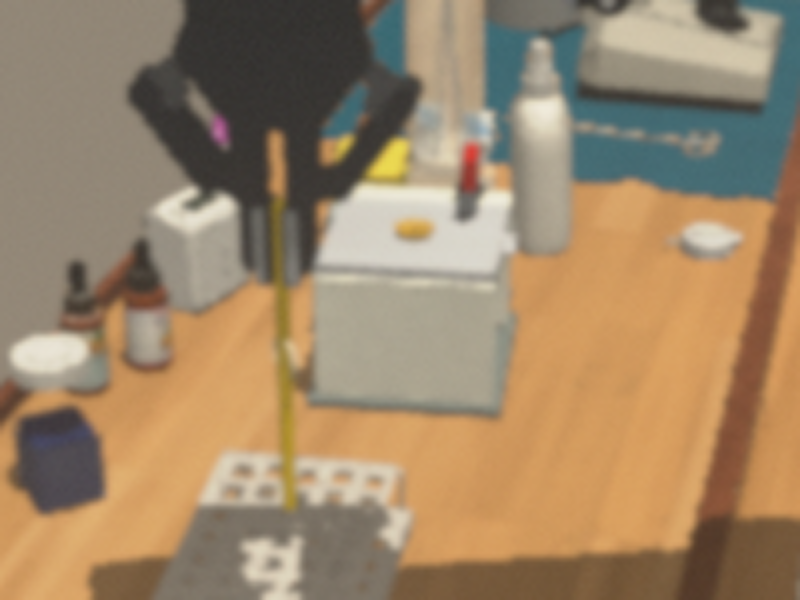

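The rod is held. The bulb is at wrist (316,236) and side (302.7,267). Measuring tilt and bulb position.

```bash
cat > rod.py <<'E'
from h import *
def rodline(c,box):
    im=c['frame']; h=cv2.cvtColor(im,cv2.COLOR_RGB2HSV); H,S,V=[h[...,i].astype(int) for i in range(3)]
    m=(H>20)&(H<34)&(S>140)&(V>50); w=np.zeros_like(m); u0,u1,v0,v1=box; w[v0:v1,u0:u1]=1; m&=w
    m=cv2.morphologyEx(m.astype(np.uint8),cv2.MORPH_CLOSE,np.ones((5,3)))
    n,l,s,ce=cv2.connectedComponentsWithStats(m); i=1+np.argmax(s[1:,4]); m=l==i
    P=cloud(c); rows=np.nonzero(m.any(1))[0]; out=[]
    for r in rows:
        u=np.nonzero(m[r])[0]; 
        out.append((r,u.mean(),len(u),*P[r,int(round(u.mean()))]))
    return np.array(out)
if __name__=='__main__':
    import sys
    c=cap('wrist'); o=rodline(c,(285,345,150,362)); print(np.round(o[::8],1)); print('end',np.round(o[:3],1))
    st()
    s=telemetry.sense()['eef_pos']
    # fit x,y vs z on rows with sane depth
    k=(o[:,5]>s[2]-110)&(o[:,5]<s[2]+60)&(o[:,2]>4)
    q=o[k]
    from numpy.polynomial import polynomial as Pl
    for a,n in ((3,'x'),(4,'y')):
        f=np.polyfit(q[:,5],q[:,a],1); r=q[:,a]-np.polyval(f,q[:,5]); kk=abs(r)<2; f=np.polyfit(q[kk,5],q[kk,a],1)
        print(n,'slope',f[0],'at bulb(tip-99)',np.polyval(f,s[2]-99),'at grasp',np.polyval(f,s[2]+19),'n',kk.sum())
E
python3 rod.py
python3 - <<'E'
from h import *
s=cap('side'); c=cap('wrist')
def tri(c1,p1,c2,p2):
    Ms=[]
    for c in (c1,c2):
        Rm,t=cam(c); K=np.array([[c['fx'],0,c['cx']],[0,c['fy'],c['cy']],[0,0,1]]); Ms.append(K@np.c_[Rm,t])
    X=cv2.triangulatePoints(Ms[0],Ms[1],np.array(p1,float).reshape(2,1),np.array(p2,float).reshape(2,1)); return (X[:3]/X[3]).ravel()
p=tri(s,(302.75,267.2),c,(316,236)); print(p,proj(s,p),proj(c,p))
E
```

```text
[[234.  314.    3.  478.3 270.9 165.4]
 [242.  314.5   6.  478.3 271.1 189.4]
 [250.  314.5   8.  478.4 271.1 209.4]
 [258.  315.5   8.  479.7 270.8 224.7]
 [266.  315.    9.  479.1 271.  240.2]
 [274.  316.    7.  479.6 271.3 253.8]
 [282.  314.5  12.  478.5 271.4 265.7]
 [290.  314.5  14.  478.5 271.4 275.5]
 [298.  314.5  14.  478.6 271.  283.6]
 [306.  314.5  16.  478.6 271.2 292.1]
 [314.  314.5  16.  478.7 271.  298.9]
 [322.  314.5  16.  478.7 270.9 305.4]
 [330.  314.5  18.  478.7 270.5 310.8]
 [338.  314.5  18.  478.7 270.6 316.6]
 [346.  314.5  18.  478.8 270.2 321. ]
 [354.  314.    9.  479.1 267.4 321.6]]
end [[234.  314.    3.  478.3 270.9 165.4]
 [235.  314.    5.  478.3 271.1 169.3]
 [236.  314.5   6.  478.3 270.9 171.5]]
t 12.87 p [479.1 267.9 258.9] F [-0.1 -0.6 -0.5] T [ 0.   -0.01 -0.01] g 0.07 j [0.296 0.337 1.334 0.    1.472 0.179] xyaw 0.117 y [-0.002 -0.    -1.   ]
x slope -0.0007398662707717605 at bulb(tip-99) 478.85854777357025 at grasp 478.7712435536192 n 108
y slope 0.00022939259259590304 at bulb(tip-99) 271.0663476448468 at grasp 271.0934159707731 n 108
[479.67802085 268.87528642 162.53124167] (np.float64(302.77742749444656), np.float64(267.19670973260514)) (np.float64(316.1243428424442), np.float64(235.9649172382437))
```

The rod is vertical (slopes below 0.001) and on the TCP axis, with the bulb about 98 mm below the tip. Carry it over to the chamber.

```bash
python3 -m handwheel '[{"delta_pos":[0,0,-2],"twist":[0,0,0],"jaw":0},{"delta_pos":[0.1,0,-5],"twist":[0,0,0],"jaw":0},{"delta_pos":[0.1,0,-8.5],"twist":[0,0,0],"jaw":0},{"delta_pos":[0.2,0,-12],"twist":[0,0,0],"jaw":0},{"delta_pos":[0.2,0,-15.5],"twist":[0,0,0],"jaw":0},{"delta_pos":[0.3,0,-19],"twist":[0,0,0],"jaw":0},{"delta_pos":[0.3,0,-22.5],"twist":[0,0,0],"jaw":0},{"delta_pos":[0.4,0,-26],"twist":[0,0,0],"jaw":0},{"delta_pos":[0.4,0,-29],"twist":[0,0,0],"jaw":0},{"delta_pos":[0.4,0,-31],"twist":[0,0,0],"jaw":0}]'
python3 - <<'E'
from h import *
st(); tgt([536.7,-171.5,260],.116)
E
```

```text
time_s: 13.8
eef_pos: [519.4, -42.0, 258.8]
ee_rot: [0.706, -0.706, -0.04, 0.041]
force: [0.6, -0.3, -0.2]
grip_width: 0.067
t 13.8 p [519.4 -42.  258.8] F [ 0.6 -0.3 -0.2] T [ 0.03 -0.01 -0.04] g 0.067 j [-0.306  0.274  1.419 -0.     1.45  -0.421] xyaw 0.115 y [-0.002  0.    -1.   ]
delta cm [  0.233  -0.126 -13.064] twist [-0.0003 -0.001  -0.0017] now [519.4 -42.  258.8] xyaw 0.1150432650865736 ydown [-1.7e-03  1.0e-04 -1.0e+00]
```

```bash
python3 -m handwheel '[{"delta_pos":[0.1,0,-3],"twist":[0,0,0],"jaw":0},{"delta_pos":[0.1,0,-6],"twist":[0,0,0],"jaw":0},{"delta_pos":[0.2,0,-9],"twist":[0,0,0],"jaw":0},{"delta_pos":[0.2,0,-11.5],"twist":[0,0,0],"jaw":0},{"delta_pos":[0.2,0,-13],"twist":[0,0,0],"jaw":0},{"delta_pos":[0.2,1,-13],"twist":[0,0,0],"jaw":0},{"delta_pos":[0.2,2,-13],"twist":[0,0,0],"jaw":0},{"delta_pos":[0.2,2.4,-13],"twist":[0,0,0],"jaw":0},{"delta_pos":[0.2,2.4,-13],"twist":[0,0,0],"jaw":0},{"delta_pos":[0.2,2.4,-13],"twist":[0,0,0],"jaw":0}]'
cat > bush.py <<'E'
from rod import *
st(); c=cap('wrist'); 
im=c['frame']; cv2.imwrite('pics/bw.png',im[:,:,::-1])
h=cv2.cvtColor(im,cv2.COLOR_RGB2HSV); H,S,V=[h[...,i].astype(int) for i in range(3)]
cv2.imwrite('pics/bwz.png',cv2.resize(im[190:290,250:383],(798,600),interpolation=cv2.INTER_CUBIC)[:,:,::-1])
E
python3 bush.py
```

```text
time_s: 14.63
eef_pos: [536.8, -167.1, 235.7]
ee_rot: [0.706, -0.706, -0.042, 0.042]
force: [-0.2, -0.4, 0.7]
grip_width: 0.072
t 14.63 p [ 536.8 -167.1  235.7] F [-0.2 -0.4  0.7] T [ 0.05 -0.02 -0.04] g 0.072 j [-0.51   0.379  1.336  0.     1.427 -0.629] xyaw 0.118 y [-0.  0. -1.]
```

View pics/bw.png

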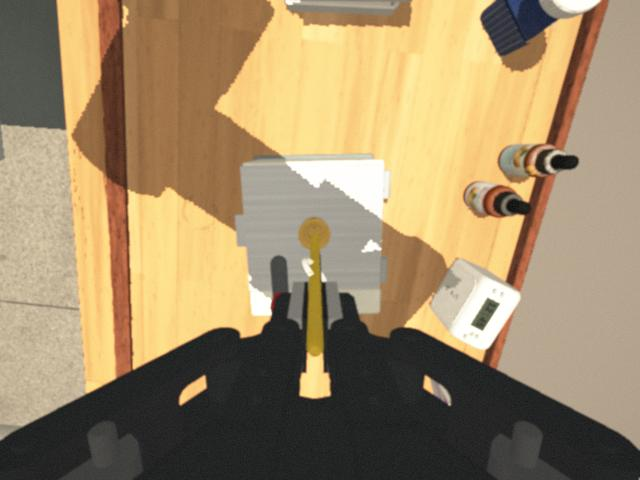

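View pics/bwz.png

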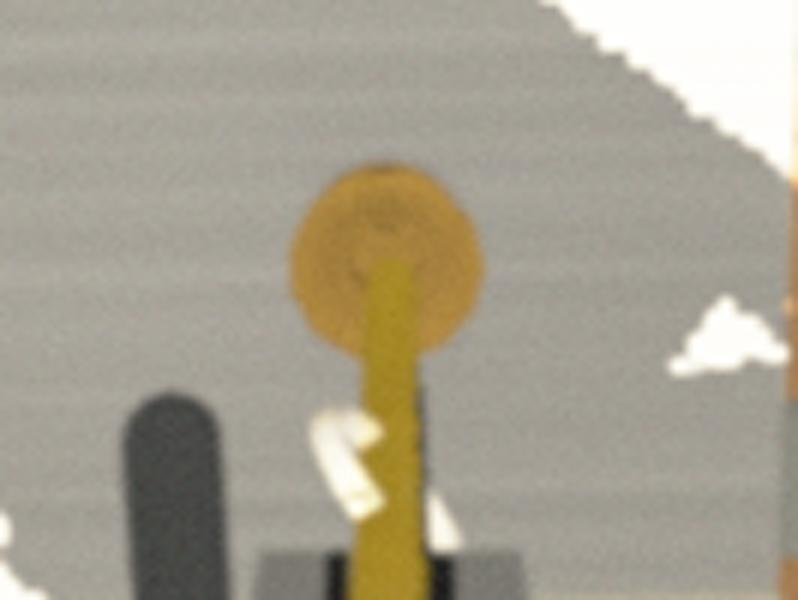

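```bash
python3 - <<'E'
from h import *
c=cap('wrist')
im=c['frame']; h=cv2.cvtColor(im,cv2.COLOR_RGB2HSV); H,S,V=[h[...,i].astype(int) for i in range(3)]
m=((H>12)&(H<32)&(S>90)); w=np.zeros_like(m); w[205:248,290:340]=1; m&=w
n,l,s,ce=cv2.connectedComponentsWithStats(m.astype(np.uint8)); i=1+np.argmax(s[1:,4]);print(s[i])
ct=max(cv2.findContours((l==i).astype(np.uint8),cv2.RETR_EXTERNAL,cv2.CHAIN_APPROX_NONE)[0],key=len)[:,0,:]
ct=ct[ct[:,1]<244]; W=np.array([ray(c,a,b,112)[:2] for a,b in ct])
A=np.c_[2*W,np.ones(len(W))]; x=np.linalg.lstsq(A,(W**2).sum(1),rcond=None)[0]; print('circle',x[:2],np.sqrt(x[2]+x[:2]@x[:2]))
print('bulb end ray at 137',ray(c,315.5,190+262/6+0,137.5), 'TCP',telemetry.sense()['eef_pos'])
P=cloud(c)
for z in (109,112): print(ray(c,314.5,233,z))
# chamber yaw from lid edges: arm direction etc
print('lid z',P[200,300],P[170,260])
E
python3 rod.py|tail -3
```

```text
[298 217  32  31 798]
circle [ 536.2125536  -171.03399068] 13.910069187301799
bulb end ray at 137 [ 537.21591361 -165.16723798  137.5       ] TCP [ 537.01985776 -167.58383447  236.30282113]
[ 537.16075011 -171.85990685  109.        ]
[ 537.07526956 -171.10735193  112.        ]
lid z [ 521.12966328 -144.03225477  108.23801092] [ 484.4103689  -122.56614364  107.37351079]
t 14.78 p [ 537.  -167.8  236.3] F [-0.8  0.  -0.5] T [ 0.01 -0.02  0.06] g 0.071 j [-0.511  0.379  1.334  0.     1.428 -0.629] xyaw 0.118 y [ 0.001 -0.    -1.   ]
x slope -0.0022526230105329365 at bulb(tip-99) 536.7255939556935 at grasp 536.4597844404507 n 111
y slope -0.000666327163359765 at bulb(tip-99) -164.49115908158115 at grasp -164.56978568685759 n 111
```

Rod axis (536.7,-167.9), bushing centre (536.4,-171.2). Shift 3.4 mm, then lower the bulb to just above the mouth and check.

```bash
python3 -m handwheel '[{"delta_pos":[-0.07,0,-0.34],"twist":[0,0,0],"jaw":0},{"delta_pos":[-0.07,0,-0.34],"twist":[0,0,0],"jaw":0},{"delta_pos":[-0.07,0.5,-0.34],"twist":[0,0,0],"jaw":0},{"delta_pos":[-0.07,1,-0.34],"twist":[0,0,0],"jaw":0},{"delta_pos":[-0.07,1.5,-0.34],"twist":[0,0,0],"jaw":0},{"delta_pos":[-0.07,1.8,-0.34],"twist":[0,0,0],"jaw":0},{"delta_pos":[-0.07,2.1,-0.34],"twist":[0,0,0],"jaw":0},{"delta_pos":[-0.07,2.2,-0.34],"twist":[0,0,0],"jaw":0},{"delta_pos":[-0.07,2.2,-0.34],"twist":[0,0,0],"jaw":0},{"delta_pos":[-0.07,2.2,-0.34],"twist":[0,0,0],"jaw":0}]'
python3 bush.py; python3 rod.py|tail -2
python3 - <<'E'
from h import *
s=cap('side'); cv2.imwrite('pics/sz12.png',cv2.resize(s['frame'][160:235,290:390],(800,600),interpolation=cv2.INTER_CUBIC)[:,:,::-1])
E
```

```text
time_s: 15.62
eef_pos: [536.6, -171.7, 213.9]
ee_rot: [-0.706, 0.706, 0.041, -0.041]
force: [0.8, 0.3, -0.6]
grip_width: 0.068
t 15.62 p [ 536.6 -171.7  213.9] F [ 0.8  0.3 -0.6] T [-0.01  0.   -0.05] g 0.068 j [-0.518  0.394  1.37   0.     1.377 -0.635] xyaw 0.117 y [ 0. -0. -1.]
x slope 0.0001698498257063945 at bulb(tip-99) 536.0139743533558 at grasp 536.0340166327892 n 109
y slope 0.0005942892556741218 at bulb(tip-99) -168.74283034252784 at grasp -168.6727042103583 n 109
```

View pics/bwz.png

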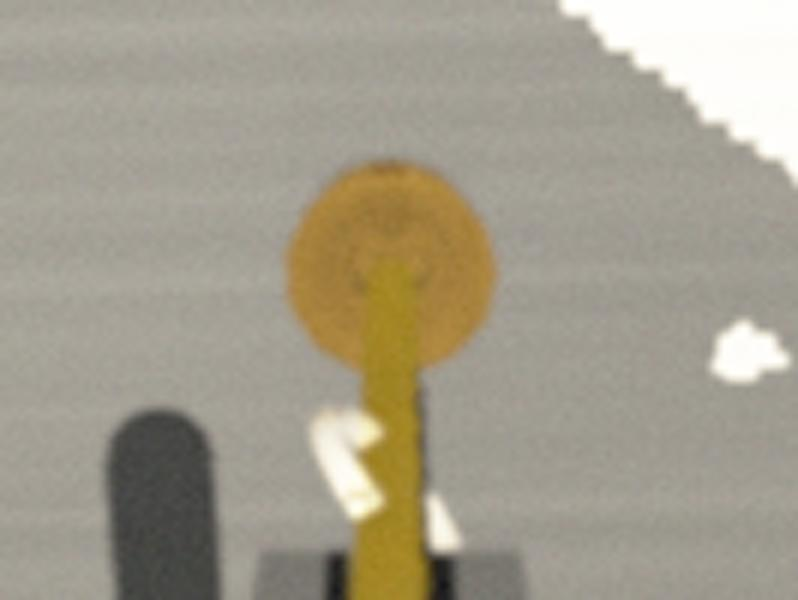

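View pics/sz12.png

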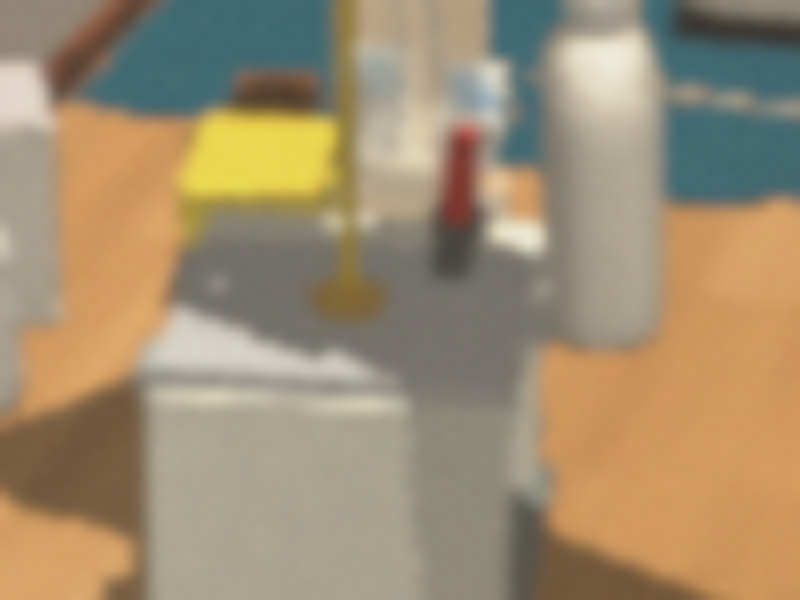

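Run:
```python
from h import *
c=cap('wrist')
im=c['frame']; h=cv2.cvtColor(im,cv2.COLOR_RGB2HSV); H,S,V=[h[...,i].astype(int) for i in range(3)]
m=((H>12)&(H<32)&(S>90)); w=np.zeros_like(m); w[205:250,290:340]=1; m&=w
n,l,s,ce=cv2.connectedComponentsWithStats(m.astype(np.uint8)); i=1+np.argmax(s[1:,4]);print(s[i])
ct=max(cv2.findContours((l==i).astype(np.uint8),cv2.RETR_EXTERNAL,cv2.CHAIN_APPROX_NONE)[0],key=len)[:,0,:]
ct=ct[ct[:,1]<246]
for z in (108,112):
    W=np.array([ray(c,a,b,z)[:2] for a,b in ct])
    A=np.c_[2*W,np.ones(len(W))]; x=np.linalg.lstsq(A,(W**2).sum(1),rcond=None)[0]; print(z,'circle',x[:2],np.sqrt(x[2]+x[:2]@x[:2]))
print('bulb near edge', ray(c,315.4,233.7,115.5)); st()
```

```text
[298 217  35  33 920]
108 circle [ 536.42507843 -172.03882576] 14.149036600644333
112 circle [ 536.30912284 -171.01859447] 13.940450095894134
bulb near edge [ 536.78953683 -169.54497188  115.5       ]
t 15.82 p [ 536.6 -171.7  214. ] F [ 0.  -0.7 -0.5] T [0.02 0.03 0.02] g 0.075 j [-0.518  0.394  1.37  -0.     1.377 -0.635] xyaw 0.117 y [ 0. -0. -1.]
```

Aligned to within about 1 mm, so lower slowly: bulb from about 116 to 92.

```bash
python3 -m handwheel '[{"delta_pos":[0,0.2,0.05],"twist":[0,0,0],"jaw":0},{"delta_pos":[0,0.4,0.05],"twist":[0,0,0],"jaw":0},{"delta_pos":[0,0.6,0.05],"twist":[0,0,0],"jaw":0},{"delta_pos":[0,0.9,0.05],"twist":[0,0,0],"jaw":0},{"delta_pos":[0,1.2,0.05],"twist":[0,0,0],"jaw":0},{"delta_pos":[0,1.5,0.05],"twist":[0,0,0],"jaw":0},{"delta_pos":[0,1.8,0.05],"twist":[0,0,0],"jaw":0},{"delta_pos":[0,2.1,0.05],"twist":[0,0,0],"jaw":0},{"delta_pos":[0,2.4,0.05],"twist":[0,0,0],"jaw":0},{"delta_pos":[0,2.4,0.05],"twist":[0,0,0],"jaw":0}]'
python3 bush.py; python3 rod.py|tail -2
```

```text
time_s: 16.65
eef_pos: [536.2, -171.1, 189.1]
ee_rot: [0.706, -0.706, -0.041, 0.042]
force: [-0.4, -0.4, -0.4]
grip_width: 0.07
t 16.65 p [ 536.2 -171.1  189.1] F [-0.4 -0.4 -0.4] T [ 0.    0.01 -0.03] g 0.07 j [-0.517  0.412  1.41  -0.     1.321 -0.634] xyaw 0.117 y [-0.001  0.001 -1.   ]
x slope 0.00011662122815998072 at bulb(tip-99) 535.7971328462447 at grasp 535.8108941511675 n 110
y slope -0.0004796605028354938 at bulb(tip-99) -168.08812695585016 at grasp -168.14472689518476 n 109
```

View pics/bwz.png

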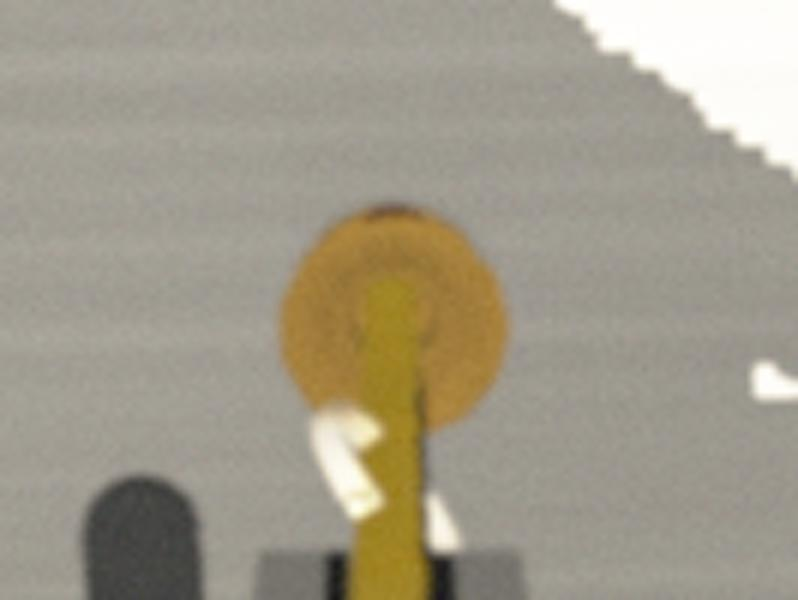

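The rod is in the bore, centred (rod 365–418 inside the bore at about 358–430 in the zoom), with no force. Continue to the lower bushing.

```bash
python3 -m handwheel '[{"delta_pos":[0.02,0.2,0],"twist":[0,0,0],"jaw":0},{"delta_pos":[0.02,0.5,0],"twist":[0,0,0],"jaw":0},{"delta_pos":[0.02,0.8,0],"twist":[0,0,0],"jaw":0},{"delta_pos":[0.02,1.1,0],"twist":[0,0,0],"jaw":0},{"delta_pos":[0.02,1.4,0],"twist":[0,0,0],"jaw":0},{"delta_pos":[0.02,1.7,0],"twist":[0,0,0],"jaw":0},{"delta_pos":[0.02,1.9,0],"twist":[0,0,0],"jaw":0},{"delta_pos":[0.02,2.1,0],"twist":[0,0,0],"jaw":0},{"delta_pos":[0.02,2.3,0],"twist":[0,0,0],"jaw":0},{"delta_pos":[0.02,2.3,0],"twist":[0,0,0],"jaw":0}]'
python3 bush.py; python3 rod.py|tail -2
```

```text
time_s: 17.58
eef_pos: [536.5, -171.1, 166.4]
ee_rot: [0.706, -0.706, -0.041, 0.042]
force: [-1.3, -0.4, 0.2]
grip_width: 0.071
t 17.58 p [ 536.5 -171.1  166.4] F [-1.3 -0.4  0.2] T [0.03 0.04 0.05] g 0.071 j [-0.517  0.431  1.443  0.     1.268 -0.634] xyaw 0.117 y [-0.001  0.    -1.   ]
x slope -0.006921481519807013 at bulb(tip-99) 536.9721915139306 at grasp 536.1554566945933 n 100
y slope -0.00019908405275184145 at bulb(tip-99) -168.07518419891895 at grasp -168.09867611714367 n 100
```

View pics/bwz.png

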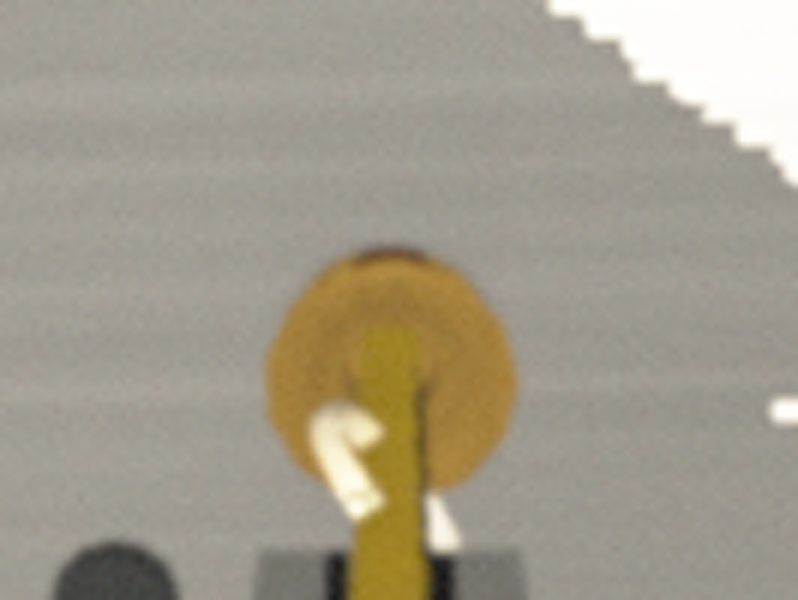

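No contact force and still centred; the bulb is at about 68, at the lower mouth. Continue.

```bash
python3 -m handwheel '[{"delta_pos":[0,0.15,0],"twist":[0,0,0],"jaw":0},{"delta_pos":[0,0.3,0],"twist":[0,0,0],"jaw":0},{"delta_pos":[0,0.45,0],"twist":[0,0,0],"jaw":0},{"delta_pos":[0,0.6,0],"twist":[0,0,0],"jaw":0},{"delta_pos":[0,0.75,0],"twist":[0,0,0],"jaw":0},{"delta_pos":[0,0.9,0],"twist":[0,0,0],"jaw":0},{"delta_pos":[0,1.05,0],"twist":[0,0,0],"jaw":0},{"delta_pos":[0,1.2,0],"twist":[0,0,0],"jaw":0},{"delta_pos":[0,1.3,0],"twist":[0,0,0],"jaw":0},{"delta_pos":[0,1.3,0],"twist":[0,0,0],"jaw":0}]'
python3 rod.py|tail -3
```

```text
time_s: 18.52
eef_pos: [536.6, -171.1, 153.5]
ee_rot: [0.706, -0.706, -0.041, 0.041]
force: [0.2, -0.7, -0.3]
grip_width: 0.077
t 18.57 p [ 536.6 -171.2  153.7] F [-0.6 -0.7  0.1] T [ 0.03  0.01 -0.  ] g 0.071 j [-0.517  0.443  1.46  -0.     1.239 -0.634] xyaw 0.117 y [-0.  0. -1.]
x slope -0.006449341533015973 at bulb(tip-99) 536.8651232560305 at grasp 536.1041009551346 n 95
y slope -0.0007037949050605413 at bulb(tip-99) -168.02359892546738 at grasp -168.10664672426452 n 94
```

```bash
python3 -m handwheel '[{"delta_pos":[0,0.2,0],"twist":[0,0,0],"jaw":0},{"delta_pos":[0,0.4,0],"twist":[0,0,0],"jaw":0},{"delta_pos":[0,0.6,0],"twist":[0,0,0],"jaw":0},{"delta_pos":[0,0.8,0],"twist":[0,0,0],"jaw":0},{"delta_pos":[0,1.0,0],"twist":[0,0,0],"jaw":0},{"delta_pos":[0,1.2,0],"twist":[0,0,0],"jaw":0},{"delta_pos":[0,1.4,0],"twist":[0,0,0],"jaw":0},{"delta_pos":[0,1.5,0],"twist":[0,0,0],"jaw":0},{"delta_pos":[0,1.5,0],"twist":[0,0,0],"jaw":0},{"delta_pos":[0,1.5,0],"twist":[0,0,0],"jaw":0}]'
python3 rod.py
python3 - <<'E'
from h import *
cap('wrist','wf.png'); cap('top','tf.png')
s=cap('side'); cv2.imwrite('pics/sf.png',cv2.resize(s['frame'][130:280,230:430],(800,600),interpolation=cv2.INTER_CUBIC)[:,:,::-1])
E
```

```text
time_s: 19.4
eef_pos: [536.7, -171.2, 138.8]
ee_rot: [-0.706, 0.706, 0.041, -0.041]
force: [-0.6, -0.3, -0.6]
grip_width: 0.072
[[ 255.   316.5    2.   536.7 -165.   108.4]
 [ 263.   316.5    8.   537.  -168.   114.6]
 [ 271.   316.     7.   537.  -168.6  126.5]
 [ 279.   313.5   12.   535.9 -168.3  139.5]
 [ 287.   314.5   14.   535.8 -167.5  151.8]
 [ 295.   314.5   14.   535.9 -168.   160. ]
 [ 303.   314.5   16.   536.  -168.5  167.3]
 [ 311.   314.5   16.   535.9 -167.9  176.1]
 [ 319.   314.5   16.   536.  -168.2  182.3]
 [ 327.   314.5   18.   536.  -168.1  188.8]
 [ 335.   314.5   18.   536.  -168.1  194.4]
 [ 343.   314.5   18.   536.2 -169.2  198. ]
 [ 351.   314.    13.   536.4 -170.8  200.5]]
end [[ 255.   316.5    2.   536.7 -165.   108.4]
 [ 256.   315.     5.   536.2 -166.2  107. ]
 [ 257.   314.5   10.   535.8 -168.2  103. ]]
t 19.45 p [ 536.7 -171.2  138.9] F [-0.2  0.4 -0.5] T [-0.05  0.    0.01] g 0.072 j [-0.517  0.457  1.479  0.     1.205 -0.634] xyaw 0.117 y [ 0. -0. -1.]
x slope -0.008042911861579594 at bulb(tip-99) 537.1174988960238 at grasp 536.1684352963574 n 88
y slope -0.002440044456587674 at bulb(tip-99) -167.80880339233198 at grasp -168.09672863820933 n 88
```

View pics/wf.png

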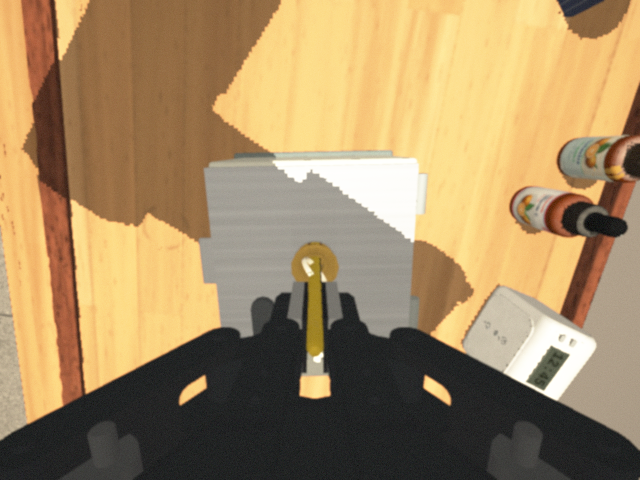

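View pics/sf.png

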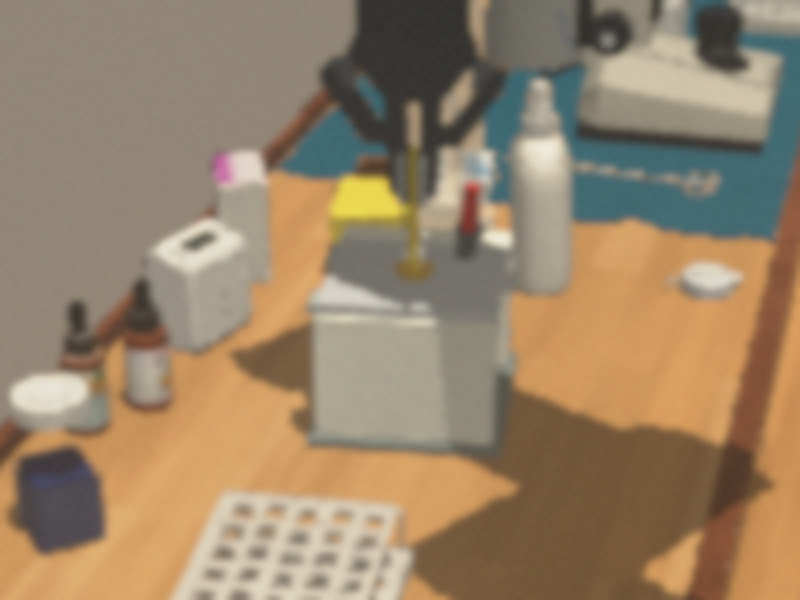

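The rod top is at z of about 200.5, so the bulb is at about 39, midway between the bushing's lower end (56) and the dish (24). The force is about 0, the lid is flat, and the fin lies across it. Handing in.

Run:
```python
from h import *
st(); print(np.abs(telemetry.sense()['dq']).max()); print(ctrl.finish_job())
```

```text
t 19.6 p [ 536.7 -171.2  138.9] F [ 0.4 -0.8  0.2] T [ 0.01  0.02 -0.02] g 0.071 j [-0.517  0.457  1.479 -0.     1.205 -0.634] xyaw 0.117 y [ 0. -0. -1.]
0.0013278027544028086
the job is handed in; nothing more can be done
None
```

I turned the turnbutton across the lid, lifted the thermometer out of its tube, threaded it through both bushings and handed the job in at 19.6 s still holding it. No verdict is reported.

**Last checks:**
- **Turnbutton:** about 1.54 rad, judged from the gripper's angle just before release. Later pictures show its arm lying across the lid.
- **Lid:** looks shut in the last side picture.
- **Thermometer upright and centred:** tilt at most about 0.01 rad, and its axis within about 1 mm of the bushing axis.
- **Bulb height:** about 39 mm above the bench, worked out from the rod's top at about 200.5 mm. That is 17 mm below the lower bushing and 15 mm above the dish. The bulb itself was not visible inside the chamber.
- **Grip and forces:** the jaws stayed closed on the rod (20 N set) with no sign of slipping, and the force readings while threading stayed near zero.
- **Bystanders:** nothing looked moved in the pictures, but I did not measure their positions.

**What went wrong or disagreed:**
- One approach move above the turnbutton went 17 mm the wrong way from a sign error. It touched nothing and I corrected it.
- The top and wrist cameras differed by about 2 mm on the bushing position. I used the wrist camera, which fitted what I found on contact.

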